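Hang the tool bin back on the louvred rack

TASK

Take the empty plastic bin that stands on the bench and hang it level by its back lip on the topmost louvre of the steel rack, the same way as the bin of wooden tools already hanging there, with its side up against the rack's end cheek farther from the robot. Nobody knows to a millimetre where the louvres stand, so feel the bin's back up to them and let the lip down gently behind the louvre's edge until the louvre carries it; never bang it or press it hard against the rack. Let go, and leave everything else on the bench where it is.

Things in the scene. Friction and masses are not known exactly. Their poses are not given: they have to be found in the camera images.
- bin: Grey plastic hang-on bin, empty, the only bin standing on the bench: 110 mm front to back (x), 80 wide (y), 75 high, walls and floor 3 mm, 0.18 to 0.31 kg. Origin: centre of its underside; +x points from front to back, +z up. Back wall flat, outer face at x +55 mm, up to z 75. Hung on the topmost louvre its origin is 138 mm above the bench and its back wall lies on the louvres' outer sides.
- bin_bead (a point): Top middle of the bin's grip bead: a level bead along the top of the front wall, 10 mm thick (bin x -55 to -45 mm), 80 mm long, from z 43 to z 65 mm above the bin's underside, open bin behind it; pinch it from above, one finger in the bin, one in front. This point is at bin x -50, y 0, z 65 mm.
- bin_lip (a point): Middle of the lower edge of the bin's hanging lip (bin x +61, y 0, z 63 mm). The lip is 66 mm long: it runs back level from the top of the back wall (underside at z 72) and turns down; the turned-down part is 3 mm thick (x +59.7 to +62.7) and ends at z 63, leaving a 4.7 mm slot, open below, between it and the back wall.
- rack: Bench rack, fixed: steel foot plate 160 x 300 x 6 mm with an upright louvred steel panel 300 mm wide, top at z 230 mm. Origin: on the bench, mid-width, below the panel's nominal front face; +x points from front into the panel, +y along the louvres to the cheek farther from the robot. A hung bin has its axes along the rack's. Keep all bin-rack contacts together below 40 N; 3 to 6 N is ample.
- louvre_nominal (a point): Middle of the topmost louvre's top edge if the panel stood at its nominal place (rack x -7.5, z 210 mm). The panel is bolted to the foot in slots: it and all its louvres really stand up to 8 mm nearer or farther along rack x (square, rigid, unmeasured: find by touch). Hung bin's origin: rack x -64 mm plus that offset.
- cheek_nominal (a point): On the inner face (rack y +147 mm) of the far end cheek, a flat flange over the panel's height reaching 24 mm forward of its face; moves along x with the panel. A bin against it has its origin at rack y +107 mm. Louvres: level, full width, top edges at z 210, 170, 130, 90, 50 mm, each an upright 3 mm edge 12 high, 6 mm clear of the face. A second, fixed bin hangs on the topmost at y -140 to -60.
- bucket: White plastic pail with snap lid and wire bail, 168 mm across, 155 mm high; origin at the centre of its underside. To be left alone.
- bowl: Outer of two nested stoneware bowls, 170 mm across, 65 mm high; origin at the centre of its underside. To be left alone.
- bowl_inner: Inner of the two nested stoneware bowls, 116 mm across, 55 mm high; origin at the centre of its underside. To be left alone.
- steel_rib: Flat steel throwing rib with round ends, 105 x 50 x 4 mm, lying on the bench; origin at the centre of its underside. To be left alone.
- loop_tool: Loop tool lying on the bench, boxwood handle, brass ferrule and steel wire loop, 195 mm long (x towards the loop), 17 mm high; origin on the bench, in the handle's half. To be left alone.
- wood_knife: Flat boxwood knife lying on the bench, 172 mm long (x towards the blade), 8 mm high; origin on the bench, near its middle. To be left alone.
- jar: Small stoneware glaze jar with white cap, 60 mm across, 85 mm high; origin at the centre of its underside. To be left alone.
Mind the look-alikes: they are no part of the job. Leave any orange or red look-alike of the bin alone.

How it is judged:
By the outcome, as a careful person would: the job done as asked, in the order asked, and still so for the second after the job is handed in, with the robot touching nothing.
It also fails if it takes over 70 s, if anything falls off the work surface, if the arm or the gripper's body presses on something with over 40 N, if the wrist force passes 120 N, or if a joint passes its speed limit or range.

ROBOT

A 7-joint arm with a two-finger parallel gripper is mounted at the origin on the work surface. World frame = base frame: x ahead of the robot, y to its left, z up, the work surface at z = 0. Lengths are in m, angles in rad, forces in N, time in s.
With the tool pointing down it reaches from about 0.4 to 0.85 m from the base axis. Payload 10.4 kg.
Tool frame: the origin (TCP) lies midway between the tips of the shut fingers; the grasp point (between the pads) lies manip.grip_depth behind it (manip.grip_depth is the distance from the TCP to the grasp point, in m); z points along the fingers, x is the direction in which the jaws open and shut, and the axes are right-handed (so a half turn about z gives the same grasp; the last joint's range is limited). The gripper opens to 85 mm and grips with 20 to 120 N. Pads are 22 mm wide; open, the fingers measure 114 mm over their backs; the gripper's body (76 mm by 85 mm) begins 54 mm behind the grasp point. The pads swing forward as they close: fully open they stand 13 mm farther back than shut.
Start: joints at [1.115, 0.332, -0.065, 1.46, 0.022, 1.35, -0.088], TCP at [0.262, -0.567, 0.231] pointing down, gripper open.
Joint ranges: [-2.6, 2.6], [-0.5, 2.12], [-1.47, 1.34], [0.16, 2.42], [-1.27, 4.41], [0.06, 2.06], [-2.6, 2.6]. Speed limits (rad/s): [2.22, 2.22, 2.79, 2.79, 3.14, 3.14, 3.14].

INTERFACE

Orientations are given as a unit quaternion [x, y, z, w].
In Python, from workcell import manip gives the robot as it stands. The module is installed in compiled form; this text tells all that it offers.
- The arm moves only by the tool send_rows, never from a script. Its argument "steps" is a list of rows, each a list of 2 entries, a list of its own where there are three numbers: the shift along the tool's x, y, z in m, then the turn about the tool's z in rad. In form: [[[x, y, z], spin], ...]. A call has exactly 8 rows; each row is the pose to reach, as a shift and turn from the pose commanded when the call began, along the tool's axes at that moment; what a row does not reach only later rows make up. A row lasts 1/8 s, in which the tool goes at most 62.5 mm and 10.7 degrees, less where a joint would pass 70% of its speed; a pose out of reach is approached as far as the arm can. A call with a gripper value outside its range is refused whole. "hand" is the opening, from 0 (shut) to 1 (fully open), set as the call begins (left out, the last holds). The fingers move at their own pace and stop on an object; "force" is the grip in N (left out, the last holds). Time passes only in rows, so rows that repeat a pose let the fingers close, or fill a call up. It gives the time, the measured TCP pose, the force and the opening at its end, in the units of the state.
- manip.get_obs(): the state, without advancing time (a new reading comes with each control period).
- manip.camera(name): name is "scene" or "top" or "wrist"; returns (picture, depth): 480x640x3 uint8, red, green, blue; 480x640 float32, m along the optical axis (not along the pixel's ray), 0 where there is no reading.
- manip.camera_info(name): a dict with "intrinsics" (3x3 intrinsics, pixels), "pose" (4x4, takes a point from camera to world coordinates); the wrist camera has in their place "T_tool_cam" (4x4, takes a point from camera to tool coordinates, whose origin is the TCP and whose axes are the tool frame's). Camera axes: x right, y up, looking along -z (the intrinsics and any distortion apply to the point x, -y, -z); pixel columns grow to the right and rows downward; lengths in m; the calibration is good to about 2 mm. A picture is of the moment at which its call begins: read the wrist's pose just before it. camera_info takes no time and is no camera call.
- manip.hand_in(): hands the job in, once; it reports no verdict.
The state is a dict: "clock": time; "joint_pos": joint angles; "joint_velocities": joint speeds; "tau": joint torques, N m; "position": TCP position; "ee_rot": TCP orientation; "ft_force": force on the tool from outside, world axes, zero at the start; "torque": the same for the moment, N m; "grip_width": opening from 0.0 (shut) to 1.0 (fully open).
Only numpy, scipy, OpenCV 4.12 (cv2) and the standard library are available. Lean on these libraries where they do the work, as an engineer would, in place of code of your own. Each camera call takes 0.05 s, during which the arm holds its last target.

## Working session

There is one attempt and no reset: what is moved stays moved. The work goes in short steps, Python scripts to look and compute and a tool call to move; the robot and the scene stay as the last step left them, time stands still between calls to the robot, and variables do not carry over. Pictures are saved under pics/ and viewed, and the job is handed in when it is done.

Besides the shell and the picture viewer there is one more tool, called after "Request:" as name([rows], argument=value, ...), one row to a line, values as JSON. send_rows: Moves the arm, as the interface text tells. Its arguments: {"type":"object","properties":{"steps":{"type":"array"},"hand":{"type":"number"},"force":{"type":"number"}},"required":["steps"]}

```bash
mkdir -p pics; cat > h.py <<'E'
import numpy as np, cv2
from workcell import manip
from scipy.spatial.transform import Rotation as R
def cam(name,fn):
    o=manip.get_obs(); p,d=manip.camera(name); info=manip.camera_info(name)
    K=np.array(info["intrinsics"])
    if name=="wrist":
        T=np.eye(4);T[:3,:3]=R.from_quat(o["ee_rot"]).as_matrix();T[:3,3]=o["position"]
        T=T@np.array(info["T_tool_cam"])
    else: T=np.array(info["pose"])
    np.savez("pics/"+fn+".npz",p=p,d=d,K=K,T=T,info=str(info))
    cv2.imwrite("pics/"+fn+".png",p[:,:,::-1])
    return p,d,K,T
def load(fn):
    z=np.load("pics/"+fn+".npz");return z["p"],z["d"],z["K"],z["T"]
def w(u,v,d,K,T):
    r=d[int(v)-1:int(v)+2,int(u)-1:int(u)+2]; z=np.median(r)
    return (T@np.array([(u-K[0,2])*z/K[0,0],-(v-K[1,2])*z/K[1,1],-z,1]))[:3]
def cloud(d,K,T):
    v,u=np.mgrid[0:480,0:640]
    P=np.stack([(u-K[0,2])*d/K[0,0],-(v-K[1,2])*d/K[1,1],-d,np.ones_like(d)],-1)
    return (P@T.T)[...,:3]
E
python3 - <<'E'
from h import *
print(manip.get_obs(), manip.grip_depth)
for n in("scene","top","wrist"):
    cam(n,n+"0"); print(n,manip.camera_info(n))
E
```

```text
{'clock': 0.0, 'joint_pos': array([ 1.11539513,  0.33288623, -0.06470126,  1.46097886,  0.02163646,
        1.34989291, -0.08851012]), 'joint_velocities': array([-1.51929087e-03, -5.02634601e-04, -5.72968055e-04,  9.87495381e-05,
        1.72220610e-04,  1.24103846e-04, -9.70283151e-05]), 'tau': array([ 1.83455479e-03, -6.25454664e+01,  5.02007268e-02, -3.91610241e+01,
        1.63600466e-02,  1.01016051e-02, -2.10754627e-05]), 'position': array([ 0.26195501, -0.5670251 ,  0.23048906]), 'ee_rot': array([ 8.42446894e-01, -5.38778890e-01, -6.45165255e-04, -3.50798393e-04]), 'ft_force': array([-0.24769396,  0.28772063, -0.4722249 ]), 'torque': array([ 0.08444851, -0.03647053, -0.04424229]), 'grip_width': 0.9998383991547429} 0.0187
scene {'intrinsics': array([[482.49099765,   0.        , 321.4575703 ],
       [  0.        , 482.49099765, 246.71767478],
       [  0.        ,   0.        ,   1.        ]]), 'pose': array([[ 0.61829399, -0.58474766,  0.52515019,  1.04683144],
       [ 0.78594443,  0.45833303, -0.41499662, -0.38358219],
       [ 0.00197462,  0.66932878,  0.74296372,  0.905587
[... 327 characters left out ...]
766, -0.02336919,  0.01258743,  0.06386763],
       [ 0.01013134,  0.10239351,  0.99469238,  1.61662276],
       [ 0.        ,  0.        ,  0.        ,  1.        ]])}
wrist {'intrinsics': array([[345.56321085,   0.        , 316.26892657],
       [  0.        , 345.56321085, 239.00101326],
       [  0.        ,   0.        ,   1.        ]]), 'T_tool_cam': array([[ 9.99999886e-01, -4.59709442e-04, -1.32718459e-04,
        -6.53320252e-04],
       [-4.78083419e-04, -9.48610059e-01, -3.16447036e-01,
        -8.12141512e-02],
       [ 1.95756255e-05,  3.16447063e-01, -9.48610171e-01,
        -1.42186808e-01],
       [ 0.00000000e+00,  0.00000000e+00,  0.00000000e+00,
         1.00000000e+00]])}
```

View pics/scene0.png

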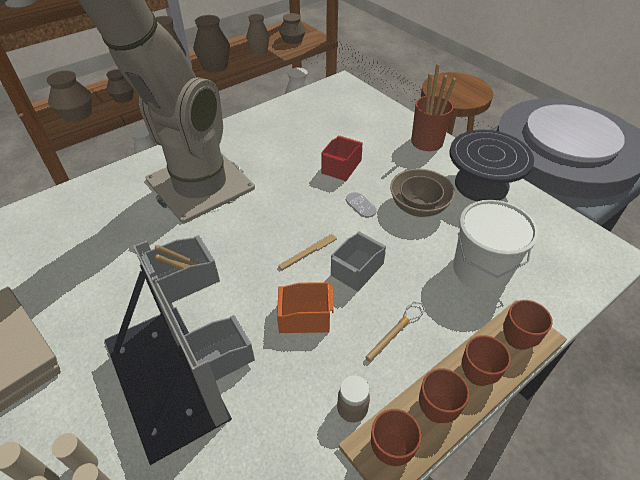

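View pics/top0.png

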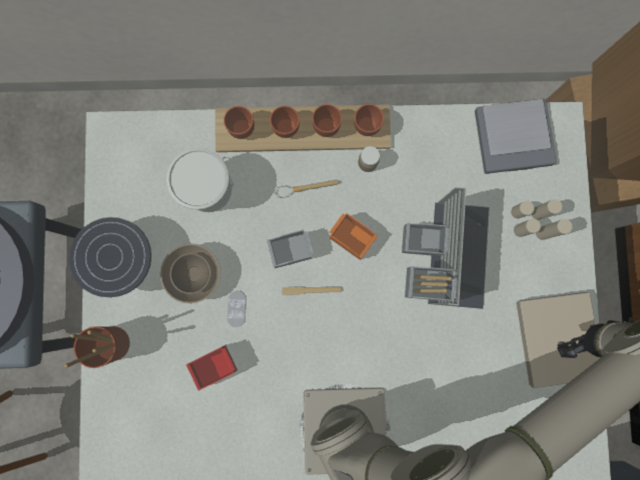

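```bash
python3 - <<'E'
from h import *
p,d,K,T=load("scene0")
a=cv2.resize(p[220:470,90:290],None,fx=3,fy=3,interpolation=cv2.INTER_CUBIC)[:,:,::-1]
cv2.imwrite("pics/a.png",cv2.resize(a,(480,600)))
p,d,K,T=load("top0")
a=cv2.resize(p[170:320,250:500],None,fx=3.2,fy=3.2,interpolation=cv2.INTER_CUBIC)[:,:,::-1]
cv2.imwrite("pics/b.png",a)
E
```

```text
(no output)
```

View pics/a.png

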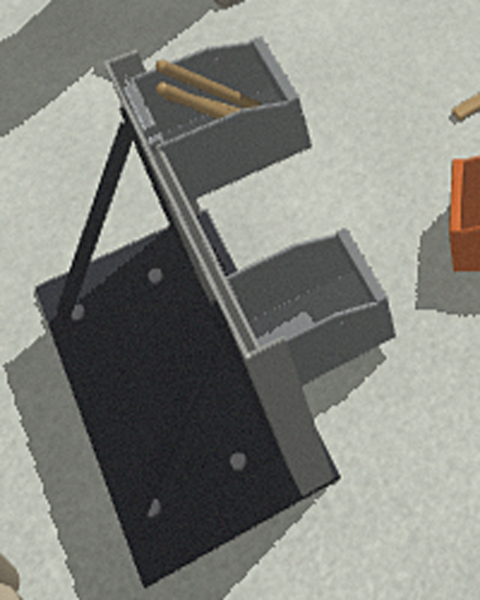

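View pics/b.png

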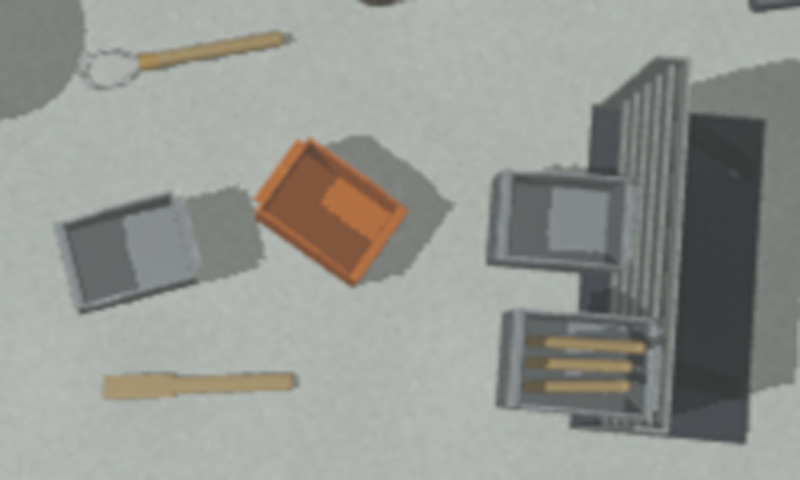

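```bash
python3 - <<'E'
from h import *
p,d,K,T=load("top0")
C=cloud(d,K,T)
print("bench z", np.median(C[320:380,430:500,2]), np.median(C[180:220,345:390,2]))
s=C[225:275,262:320]
print("bin region zmax"); 
for v in range(228,272,4): print(v,' '.join('%3d'%(1000*C[v,u,2]) for u in range(264,320,2)))
print("rack")
for v in range(186,310,8): print(v,' '.join('%3d'%(1000*C[v,u,2]) for u in range(400,490,3)))
p,d,K,T=load("scene0")
C=cloud(d,K,T)
a=cv2.resize(p[220:300,320:400],None,fx=7,fy=7,interpolation=cv2.INTER_CUBIC)[:,:,::-1]
cv2.imwrite("pics/c.png",a)
E
```

```text
bench z 0.0006202026714973163 0.0005510658765067733
bin region zmax
228  -4   6   0  -4  -2   3   3   0  -1   2  -4   0   4  -6   1  -3   0  -4  -7   0   5  -1  -2  -1  -1  -4   0   4
232  -2   6   2  -2   4  -3   4   0  -1   1   0   2  -4   0  82  73  70  53  44  33  78  72  -8  -3   3   0   2   0
236   7   0  -4  -8   4   3  -4  73  72  66  52  41  23  12   6   0   6   1   6   6   7  78  77  -1   3   7   0   0
240   2   0  63  68  31  24  10   8  -2   4   2  -4   9   3  -2   1   1  -1   6   2   6  72  75  -2   1   2  -1   3
244   0  -8  65  59   1   6   4   3  -2   1   0   5   7   4   5   4   4   3  -2   4   5   1  80  79   5   4  -2   5
248   1   7  -7  65  69  10   3   6  -3  10   1   4   2  10  -2   5  -2   3   8   0   8  -2  71  73   2   0   0   0
252   0   6  -1  64  69  -2   2  11   4   0  -1   7   0   3   1  -3   7   6   0   3  10   3   2  75  75   0   3   0
256  -1   1   3  -7  73  63   4   0   0   3   6   0   1   0   5   2   4   8   3   5   0   4  69  73   0  -3  -5   6
260  -1  -4  -2   2  68  66   2  17   0  10   5   5   0   3  75  78  77  58  38  17   0   1   1   3  -1 
[... 1538 characters left out ...]
  2   2  10   4  46  95 130 168 206 197 232   6   7  14   5   3   4   3   9  -1
274   0   2  -6 189 203 140 151 147 143 139 138 143 145 142 143 141 158 188 219 210 231   5  11   8  11  13   3   7   4   2
282   2   0 147 197 202 147 158 161 175 183 187 196 202 206 216 226 164 200 209 209 231   2   6  10  15   3  11   8   0  -3
290  -2   2 154 200 209 149 160 170 182 190 201 209 220 222 234 239 171 205 212 216  11 178 153 126 103  73  48  14   8  -3
298   3   0  -1   2   3  -4   0 164 197 210 216 219 211 215 144 140 176 211 194 224   8   7   7  10   1   9  10   3  -1   4
306 1616  -3   2   0   2   6   1   0   0   1   1   3  -2   4   1  -5  -2   0   2   5   8  12   5   4   6   4  -3   9  -5   7
```

View pics/c.png

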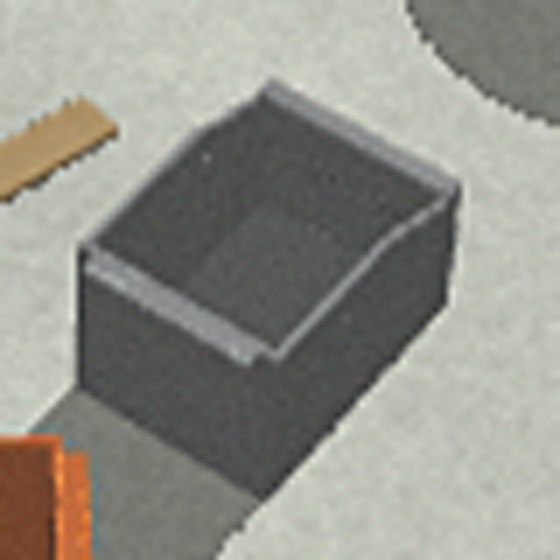

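```bash
cat > fit.py <<'E'
from h import *
def line(P):
    l=cv2.fitLine(P.astype(np.float32),cv2.DIST_HUBER,0,0.002,1e-4).ravel(); return l
E
python3 - <<'E'
from h import *
p,d,K,T=load("top0"); C=cloud(d,K,T)
s=C[222:276,258:322].reshape(-1,3)
m=(s[:,2]>0.055)&(s[:,2]<0.09)
P=s[m]; r=cv2.minAreaRect(P[:,:2].astype(np.float32)*1000); print("bin rect",r, cv2.boxPoints(r))
# rack panel top
s=C[180:312,440:475].reshape(-1,3)
m=(s[:,2]>0.222)&(s[:,2]<0.24); P=s[m]
l=cv2.fitLine(P[:,:2].astype(np.float32),cv2.DIST_HUBER,0,0.002,1e-4).ravel()
print("panel top line",l, np.degrees(np.arctan2(l[1],l[0])),len(P)); t=(P[:,:2]-l[2:])@l[:2]; print(l[2:]+l[:2]*t.min(),l[2:]+l[:2]*t.max())
# foot plate
p=p.astype(int)
m=(p.sum(2)<170)
m[:, :430]=0;m[:,495:]=0;m[:185]=0;m[312:]=0
Q=C[m]; Q=Q[Q[:,2]<0.02]; r=cv2.minAreaRect(Q[:,:2].astype(np.float32)*1000); print("foot",r,cv2.boxPoints(r))
# louvre top
for v0,v1 in((205,300),):
  s=C[200:300,430:470].reshape(-1,3)
  for z in(210,170,130,90):
    m=abs(s[:,2]-z/1000)<0.008;P=s[m]
    l=cv2.fitLine(P[:,:2].astype(np.float32),cv2.DIST_HUBER,0,0.002,1e-4).ravel(); print(z,len(P),l,np.degrees(np.arctan2(l[1],l[0])))
E
```

```text
bin rect ((517.7620849609375, 140.02989196777344), (81.06300354003906, 117.64549255371094), 13.932173728942871) [[464.26004  187.36327 ]
 [492.58594   73.178734]
 [571.26416   92.69652 ]
 [542.93823  206.88104 ]]
panel top line [ 0.99317884 -0.11660093  0.4733478  -0.29833776] -6.695973 333
[ 0.34744229 -0.28355623] [ 0.64639484 -0.31865378]
foot ((0.0, 0.0), (0.0, 0.0), 0.0) [[0. 0.]
 [0. 0.]
 [0. 0.]
 [0. 0.]]
210 538 [ 0.97926515 -0.20258279  0.4975561  -0.2916993 ] -11.688035
170 213 [ 0.99149    -0.13018289  0.49227312 -0.29023033] -7.4801617
130 164 [ 0.99174243 -0.1282455   0.50397503 -0.29110307] -7.368219
90 224 [ 0.9923778  -0.12323277  0.5733886  -0.29939994] -7.078711
```

Request:
send_rows([
  [[-0.01,-0.02,-0.05],0.07],
  [[-0.04,-0.07,-0.08],0.14],
  [[-0.07,-0.125,-0.11],0.21],
  [[-0.1,-0.18,-0.14],0.28],
  [[-0.125,-0.235,-0.17],0.35],
  [[-0.15,-0.29,-0.2],0.42],
  [[-0.18,-0.345,-0.22],0.49],
  [[-0.21,-0.4,-0.22],0.55],
], hand=1)

```text
clock: 1.15
position: [0.521, -0.2306, 0.4495]
ee_rot: [-0.663, 0.748, -0.001, 0.0]
ft_force: [1.5, -1.0, -0.2]
grip_width: 0.996
```

```bash
cat >> h.py <<'E'
def st():
    o=manip.get_obs(); M=R.from_quat(o["ee_rot"]).as_matrix()
    print("t %.2f pos %s yaw_x %.2f zt %s grip %.3f F %s tq %s"%(o["clock"],np.round(o["position"],4),np.degrees(np.arctan2(M[1,0],M[0,0])),np.round(M[:,2],3),o["grip_width"],np.round(o["ft_force"],2),np.round(o["torque"],2)))
    return o,M
def go(tgt,yaw=None):
    o,M=st(); print("shift",np.round(M.T@(np.array(tgt)-o["position"]),4), None if yaw is None else "spin %.4f"%-np.radians(yaw-np.degrees(np.arctan2(M[1,0],M[0,0]))))
E
python3 - <<'E'
from h import *
st(); p,d,K,T=cam("wrist","wr1"); C=cloud(d,K,T)
go((0.505,0.192,0.30),-76.1)
E
```

```text
t 1.15 pos [ 0.521  -0.2306  0.4495] yaw_x -96.89 zt [ 0.002 -0.001 -1.   ] grip 0.996 F [ 1.51 -0.95 -0.21] tq [-0.03 -0.07 -0.  ]
t 1.20 pos [ 0.5254 -0.2214  0.449 ] yaw_x -96.43 zt [ 0.003  0.004 -1.   ] grip 1.002 F [ 1.53  6.03 -0.59] tq [ 0.42 -0.15  0.07]
shift [-0.4079  0.067   0.1505] spin -0.3548
```

View pics/wr1.png

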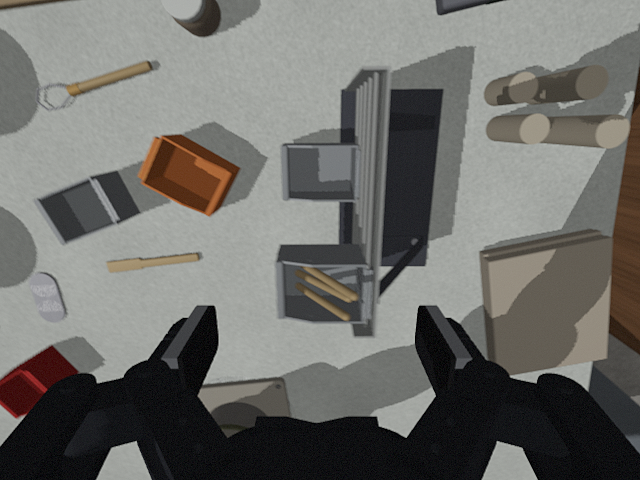

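```bash
python3 - <<'E'
from h import *
manip.camera("wrist"); o,M=st(); p,d,K,T=cam("wrist","wr2"); C=cloud(d,K,T); st()
a=cv2.resize(p[50:350,260:460],None,fx=3,fy=2,interpolation=cv2.INTER_CUBIC)[:,:,::-1]
cv2.imwrite("pics/d.png",a)
def L(m,n):
    P=C[m]; l=cv2.fitLine(P[:,:2].astype(np.float32),cv2.DIST_HUBER,0,0.002,1e-4).ravel(); t=(P[:,:2]-l[2:])@l[:2]
    print(n,len(P),"ang %.2f"%np.degrees(np.arctan2(l[1],l[0])),l[2:]+l[:2]*t.min(),l[2:]+l[:2]*t.max(),np.median(P[:,2]))
reg=np.zeros((480,640),bool);reg[50:350,330:420]=1
L(reg&(C[...,2]>.222)&(C[...,2]<.24),"top")
for v in range(60,350,10): print(v,' '.join('%3d'%(1000*C[v,u,2]) for u in range(270,400,3)))
E
```

```text
t 1.25 pos [ 0.5237 -0.2245  0.4483] yaw_x -96.20 zt [ 0.002  0.003 -1.   ] grip 0.999 F [ 0.03 -0.68 -0.35] tq [-0.01  0.02  0.03]
t 1.30 pos [ 0.5219 -0.2281  0.4479] yaw_x -96.35 zt [ 0.     0.001 -1.   ] grip 0.997 F [-0.7  -0.93 -0.58] tq [-0.11 -0.02 -0.02]
top 1697 ang -7.10 [ 0.34621513 -0.2767066 ] [ 0.64425202 -0.31383165] 0.22939689767000276
60   0   0   0   0   0   0   0   0  -1   0   0   0   0   0   2   0   0   0  -1   0   1   0   0   0   1   0  -1   0  -1   0   2   0   0   0   0   1  -1   0   1   0  -1   0   0   0
70   1   0   0   0   1  -2   0   0   0   0   0  -1   0   0   0   0  -1   0   0   0   0   0   0  -1   0   0   0  -1   0  -1   0   0   0   0   0 230 229 229 231 230 230 231 228 229
80   0   0  -1   1   0   0  -1  -1   0   1   0   0   0   1  -1   1   0   1   0  -2   1  -1   0   0   0  -1 590  -2  -1   0   0 152 176 177 178 177 177 177 207 208 192 208 222 230
90   0   0   1   0   0  -1   0   1   0   0   1  -2   0   0  -1   0   0   1   0   0  -1   0  -1   0   1   0  -1  -1  49  62  61  62  63  90 125 117 169 155 210 196 196 209 224 229
100   0   0  -1   0   0  -1  
[... 3770 characters left out ...]
   0 202 201 190 178 178 179 178 178 178 180 178 178 176 177 177 177 213 217 220 221 219 178 177 177 177 176 178 198 211 213 212 211 228   0  -1   0   0   0   0
320   0   0   0   0   0 201 204 199 201 203 202 203 202 203 203 204 203 203 204 201 203 203 202 203 202 203 238 238 240 203 203 201 204 212 212 212 217 229   0   0   0   0   0   0
330   1   0   0  -1   0   0   0   1   0   1  -3   0   0   0   0   0  -1   0   0   0   1   0   0   0   0   0  -1   0   1 206 209 209 209 210 210 209 219 230   0  -1   0   0   0   0
340  -1   0   0   0  -1   0  -1   1   0   0   0   0   1   0   0   0   0   0  -1  -1   0   0   0  -1   1   0   0   0   0 590 229 229 229 229 230 229 229 229   0   0  -1   0   1   0
```

View pics/d.png

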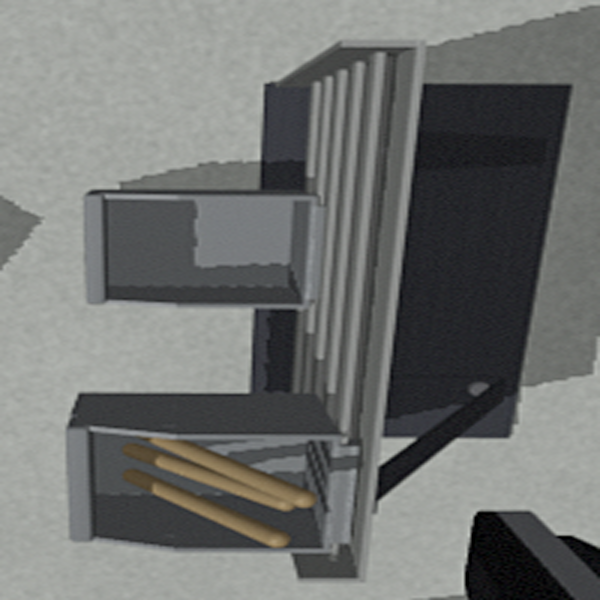

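Request:
send_rows([
  [[0,0,0],0],
  [[0,0,0],0],
  [[0,0,0],0],
  [[0,0,0],0],
  [[0,0,0],0],
  [[0,0,0],0],
  [[0,0,0],0],
  [[0,0,0],0],
])

```text
clock: 2.3
position: [0.52, -0.2318, 0.4481]
ee_rot: [-0.664, 0.747, -0.0, 0.0]
ft_force: [-0.9, -0.7, 0.2]
grip_width: 0.999
```

```bash
python3 - <<'E'
from h import *
st(); p,d,K,T=cam("wrist","wr3"); C=cloud(d,K,T); st()
def L(m,n):
    P=C[m]; l=cv2.fitLine(P[:,:2].astype(np.float32),cv2.DIST_HUBER,0,0.002,1e-4).ravel(); t=(P[:,:2]-l[2:])@l[:2]
    res=(P[:,:2]-l[2:])@np.array([-l[1],l[0]])
    print(n,len(P),"ang %.2f"%np.degrees(np.arctan2(l[1],l[0])),l[2:],l[2:]+l[:2]*t.min(),l[2:]+l[:2]*t.max(),"res",np.percentile(res,[2,50,98]),np.median(P[:,2])); return l
reg=np.zeros((480,640),bool);reg[85:335,330:420]=1
L(reg&(C[...,2]>.222)&(C[...,2]<.24)&(C[...,0]>0.36),"top")
for z,r0,r1 in((.21,100,245),(.17,100,240),(.13,100,240),(.09,100,145)):
  reg=np.zeros((480,640),bool);reg[r0:r1,345:400]=1
  L(reg&(abs(C[...,2]-z)<.003),"louvre%.2f"%z)
# fixed tool bin bead & cheek
reg=np.zeros((480,640),bool);reg[255:325,270:300]=1
L(reg&(abs(C[...,2]-.203)<.004)&(C[...,0]>0.3),"fixed bead")
# cheek points: z between 60..228 at far end
reg=np.zeros((480,640),bool);reg[60:100,340:392]=1
P=C[reg&(C[...,2]>.225)]; print("far top pts max along")
ang=np.radians(-6.9);u=np.array([np.cos(ang),np.sin(ang)]);n=np.array([u[1],-u[0]])
Pr=np.stack([P[:,:2]@u,P[:,:2]@n,P[:,2]],1); print(np.percentile(Pr,[1,10,50,90,99],axis=0))
# bin on bench
s=C[160:260,20:150].reshape(-1,3)
P=s[(s[:,2]>.055)&(s[:,2]<.09)]; 
r=cv2.minAreaRect(P[:,:2].astype(np.float32)*1000);print(len(P),r);print(cv2.boxPoints(r))
E
```

```text
t 2.30 pos [ 0.52   -0.2318  0.4481] yaw_x -96.71 zt [ 0. -0. -1.] grip 0.999 F [-0.88 -0.74  0.22] tq [-0.04  0.04 -0.02]
t 2.35 pos [ 0.52   -0.2318  0.4481] yaw_x -96.71 zt [ 0. -0. -1.] grip 1.002 F [ 0.54 -0.12 -0.34] tq [ 0.   -0.04 -0.02]
top 1298 ang -6.49 [ 0.5122618  -0.30087075] [ 0.36015123 -0.28357021] [ 0.62773248 -0.31400399] res [-0.00174942  0.00094356  0.0468301 ] 0.2294332472021462
louvre0.21 599 ang -6.14 [ 0.53454125 -0.29480815] [ 0.46088985 -0.28688261] [ 0.61639365 -0.30361619] res [-0.00782491 -0.00022155  0.00194955] 0.20979792043097462
louvre0.17 400 ang -6.54 [ 0.52891195 -0.29381463] [ 0.45363989 -0.28518526] [ 0.61872857 -0.30411143] res [-1.74960830e-03 -2.89466160e-05  1.45804609e-03] 0.16972945341087892
louvre0.13 355 ang -6.47 [ 0.53640455 -0.29480544] [ 0.44055839 -0.28393834] [ 0.62114262 -0.30441309] res [-1.64651931e-03  3.19685541e-05  1.47874466e-03] 0.1296251664528434
louvre0.09 112 ang -6.32 [ 0.59922254 -0.30179313] [ 0.56667927 -0.29818981] [ 0.62351069 -0.30448241] res [-1.69478129e-03 -6.43802645e-05  1.35522448e-03] 0.08970917900954845
fixed bead 585 ang -5.88 [ 0.4114834 -0.1743546] [ 0.36841067 -0.1699217 ] [ 0.44891732 -0.17820717] res [-0.02137438 -0.00027971  0.0059201 ] 0.20256636880145562
far top pts max along
[[0.62498471 0.16687669 0.22523431]
 [0.65076883 0.2136398  0.22820926]
 [0.67183368 0.23502159 0.22982637]
 [0.67669498 0.23734744 0.23106197]
 [0.6770792  0.23805421 0.59028309]]
1646 ((526.5447387695312, 100.1138687133789), (79.9908676147461, 204.91554260253906), 13.730658531188965)
[[463.37314  190.15039 ]
 [512.0114    -8.909129]
 [589.7163    10.077347]
 [541.07806  209.13687 ]]
```

Request:
send_rows([
  [[-0.05,0.008,0.0],-0.05],
  [[-0.11,0.016,0.02],-0.1],
  [[-0.17,0.026,0.05],-0.15],
  [[-0.23,0.035,0.08],-0.2],
  [[-0.285,0.044,0.11],-0.25],
  [[-0.34,0.052,0.14],-0.3],
  [[-0.39,0.06,0.16],-0.34],
  [[-0.42,0.064,0.18],-0.36],
])

```text
clock: 3.35
position: [0.5046, 0.1959, 0.2674]
ee_rot: [0.789, -0.615, -0.0, -0.0]
ft_force: [1.2, -0.5, 0.8]
grip_width: 1.001
```

Request:
send_rows([
  [[0,0,0],0],
  [[0,0,0],0],
  [[0,0,0],0],
  [[0,0,0],0],
  [[0,0,0],0],
  [[0,0,0],0],
  [[0,0,0],0],
  [[0,0,0],0],
])

```text
clock: 4.35
position: [0.5056, 0.1928, 0.268]
ee_rot: [0.788, -0.616, 0.0, 0.0]
ft_force: [-0.5, -0.7, -0.3]
grip_width: 0.998
```

```bash
python3 - <<'E'
from h import *
p,d,K,T=load("wr3");C=cloud(d,K,T)
ang=np.radians(-6.5);u=np.array([np.cos(ang),np.sin(ang)]);n=np.array([u[1],-u[0]])
U=C[...,:2]@u;N=C[...,:2]@n;Z=C[...,2]
m=(Z>.222)&(Z<.24)&(N>.22)&(N<.26); q=U[m]; print("panel top u",np.percentile(q,[0,.5,1,99,99.5,100]),"N",np.percentile(N[m],[1,50,99]))
m=(Z>.195)&(Z<.206)&(N>.10)&(N<.15); print("fixed bead u",np.percentile(U[m],[0,1,99,100]),"N",np.percentile(N[m],[1,50,99]))
m=(Z>.10)&(Z<.226)&(N>.2)&(N<.235)&(U>.62); print("cheek u",np.percentile(U[m],[0,1,50,99,100]), "N",np.percentile(N[m],[0,1,50,99,100]))
print(np.round(np.stack([U[76:92:2,352:386:4],N[76:92:2,352:386:4],Z[76:92:2,352:386:4]],-1)*1000).astype(int).tolist())
st();cam("wrist","wr4")
E
```

```text
panel top u [0.37577857 0.37637205 0.3767951  0.67520159 0.67528035 0.6755872 ] N [0.22122911 0.24018621 0.24277479]
fixed bead u [0.38540966 0.38634143 0.46593195 0.4663572 ] N [0.12051558 0.12745633 0.14951219]
cheek u [0.62002044 0.62092348 0.65807741 0.6748716  0.67563303] N [0.21555224 0.21569617 0.23091357 0.23381282 0.23497909]
[[[694, 227, -1], [674, 216, 168], [673, 219, 179], [673, 223, 181], [673, 228, 179], [673, 232, 180], [669, 231, 209], [671, 238, 195], [669, 240, 207]], [[691, 227, -1], [673, 216, 162], [673, 221, 163], [673, 225, 162], [673, 230, 163], [672, 233, 171], [667, 232, 209], [669, 238, 195], [667, 240, 209]], [[675, 216, 123], [673, 218, 144], [673, 223, 145], [673, 228, 143], [673, 233, 144], [670, 233, 170], [665, 232, 209], [667, 238, 194], [665, 240, 209]], [[673, 216, 123], [673, 220, 124], [673, 225, 124], [673, 231, 122], [672, 235, 125], [668, 234, 169], [664, 232, 209], [665, 238, 194], [664, 240, 209]], [[673, 218, 102], [673, 223, 100], [673, 228, 101], [671, 231, 121], [667, 231, 159], [666, 233, 171], [662, 232, 211], [663, 238, 195], [662, 240, 210]], [[673, 220, 77], [673, 226, 76], [672, 231, 79], [668, 231, 121], [665, 231, 158], [664, 234, 169], [660, 232, 210], [661, 239, 194], [660, 240, 211]], [[672, 223, 50], [673, 229, 49], [670, 231, 81], [666, 231, 122], [663, 231, 159], [663, 236, 156], [658, 232, 210], [659, 239, 193], [658, 240, 211]], [[673, 226, 17], [673, 232, 18], [667, 231, 80], [663, 231, 124], [660, 231, 161], [661, 236, 156], [656, 232, 209], [658, 239, 193], [656, 240, 210]]]
t 4.35 pos [0.5056 0.1928 0.268 ] yaw_x -76.09 zt [ 0. -0. -1.] grip 0.998 F [-0.48 -0.72 -0.29] tq [ 0.01 -0.04  0.01]
```

View pics/wr4.png

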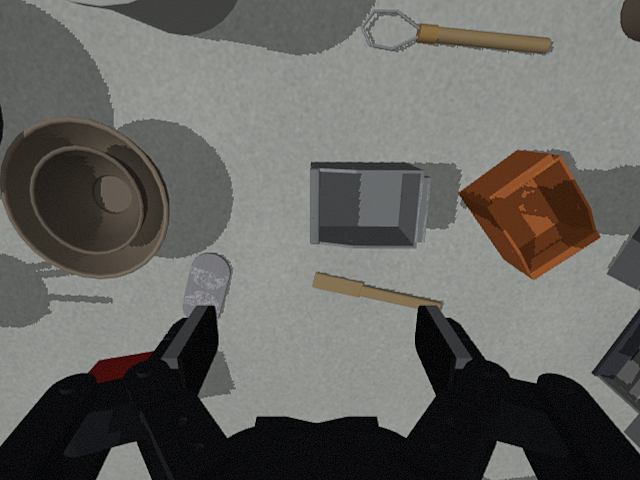

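```bash
python3 - <<'E'
from h import *
p,d,K,T=load("wr4");C=cloud(d,K,T)
reg=np.zeros((480,640),bool);reg[150:260,300:445]=1
m=reg&(C[...,2]>.05)&(C[...,2]<.085);P=C[m]
r=cv2.minAreaRect(P[:,:2].astype(np.float32)*1000);print(len(P),r);B=cv2.boxPoints(r);print(B)
def L(m,n):
    P=C[m]; l=cv2.fitLine(P[:,:2].astype(np.float32),cv2.DIST_HUBER,0,0.002,1e-4).ravel(); t=(P[:,:2]-l[2:])@l[:2]
    print(n,len(P),"ang %.2f"%np.degrees(np.arctan2(l[1],l[0])),l[2:]+l[:2]*t.min(),l[2:]+l[:2]*t.max(),np.median(P[:,2]))
reg[:]=0;reg[178:235,305:325]=1
L(reg&(abs(C[...,2]-.065)<.003),"bead")
reg[:]=0;reg[178:235,410:440]=1
L(reg&(abs(C[...,2]-.075)<.003),"lip")
for v in(170,190,210,230,242): print(v,[int(1000*x) for x in C[v,306:440:3,2]])
E
```

```text
3397 ((516.686767578125, 142.21115112304688), (80.72691345214844, 117.67664337158203), 13.723888397216797)
[[463.5167   189.7937  ]
 [491.43466   75.476685]
 [569.8568    94.6286  ]
 [541.93884  208.94562 ]]
bead 567 ang 13.82 [0.47639869 0.1880036 ] [0.5341467  0.20220963] 0.06446059101338536
lip 654 ang 13.54 [0.50541334 0.08503383] [0.56144771 0.09852558] 0.0747590383824299
170 [0, 0, 65, 62, 63, 62, 65, 65, 66, 67, 66, 70, 69, 71, 72, 72, 74, 73, 73, 72, 72, 74, 72, 72, 71, 73, 72, 71, 71, 72, 72, 70, 71, 72, 71, 71, 71, 71, 71, 71, 0, 0, 0, 0, 0]
190 [1, 0, 64, 63, 64, 2, 1, 2, 3, 1, 3, 2, 3, 2, 1, 3, 2, 1, 2, 4, 3, 2, 3, 2, 2, 1, 2, 4, 2, 2, 2, 2, 7, 21, 35, 48, 58, 67, 74, 75, 75, 74, -1, 0, 0]
210 [0, 0, 62, 65, 64, 2, 4, 3, 3, 1, 3, 3, 2, 3, 1, 1, 3, 2, 1, 3, 2, 1, 3, 2, 3, 3, 2, 1, 2, 2, 1, 3, 16, 30, 42, 52, 63, 74, 75, 76, 74, 1, 0, 0, 0]
230 [0, 0, 64, 63, 64, 19, 19, 20, 18, 18, 19, 18, 17, 19, 18, 20, 18, 19, 17, 18, 18, 18, 19, 17, 19, 18, 19, 18, 17, 18, 17, 19, 23, 36, 48, 60, 70, 74, 73, 74, 1, 410, 0, 0, 0]
242 [0, 0, 64, 64, 63, 62, 63, 63, 63, 63, 62, 61, 63, 62, 61, 62, 63, 62, 60, 62, 63, 62, 62, 61, 61, 62, 60, 61, 62, 63, 62, 61, 62, 62, 61, 63, 75, 74, 74, 74, 0, -1, 0, 410, 1]
```

Request:
send_rows([
  [[-0.001,0.0003,0.03],0.0],
  [[-0.002,0.0006,0.07],0.003],
  [[-0.002,0.0006,0.11],0.003],
  [[-0.002,0.0006,0.15],0.003],
  [[-0.002,0.0006,0.18],0.003],
  [[-0.002,0.0006,0.205],0.003],
  [[-0.002,0.0006,0.225],0.003],
  [[-0.002,0.0006,0.234],0.003],
], hand=0.6)

```text
clock: 5.4
position: [0.5042, 0.1944, 0.0331]
ee_rot: [0.787, -0.617, -0.0, 0.0]
ft_force: [-0.9, 0.3, -0.0]
grip_width: 0.599
```

```bash
python3 - <<'E'
from h import *
st();p,d,K,T=cam("wrist","wr5");st()
E
```

```text
t 5.40 pos [0.5042 0.1944 0.0331] yaw_x -76.26 zt [-0.001 -0.    -1.   ] grip 0.599 F [-0.9   0.28 -0.01] tq [ 0.01 -0.03  0.  ]
t 5.45 pos [0.504  0.1943 0.0326] yaw_x -76.26 zt [-0.001 -0.    -1.   ] grip 0.603 F [-0.92 -1.59 -1.3 ] tq [-0.04  0.13 -0.01]
```

View pics/wr5.png

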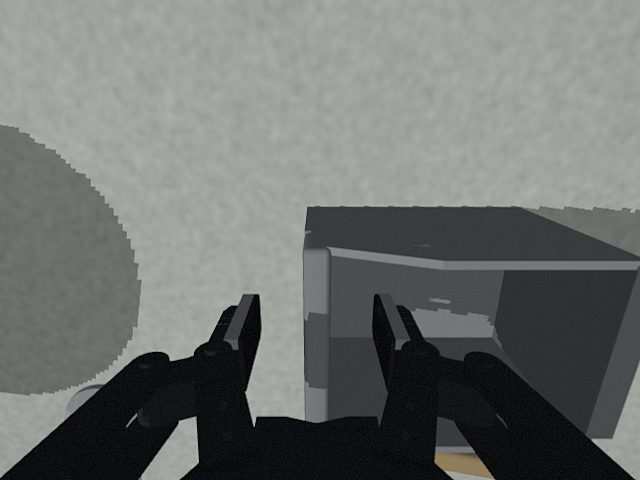

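Fingers straddle the bead (bead at col 316, fingers at cols 250 and 380). Close.

Request:
send_rows([
  [[0,0,0],0],
  [[0,0,0],0],
  [[0,0,0],0],
  [[0,0,0],0],
  [[0,0,0],0],
  [[0,0,0],0],
  [[0,0,0],0],
  [[0,0,0],0],
], hand=0, force=70)

```text
clock: 6.45
position: [0.5052, 0.1948, 0.035]
ee_rot: [0.787, -0.617, 0.001, -0.001]
ft_force: [-1.3, -0.9, 6.0]
grip_width: 0.104
```

```bash
python3 - <<'E'
from h import *
st()
E
```

```text
t 6.45 pos [0.5052 0.1948 0.035 ] yaw_x -76.26 zt [ 0.002  0.    -1.   ] grip 0.104 F [-1.33 -0.9   6.01] tq [-0.12  0.22  0.02]
```

Request:
send_rows([
  [[0,0,-0.005],0],
  [[0,0,-0.02],0],
  [[0,0,-0.045],0],
  [[0,0,-0.075],0],
  [[0,0,-0.105],0],
  [[0,0,-0.135],0],
  [[0,0,-0.155],0],
  [[0,0,-0.167],0],
])

```text
clock: 7.45
position: [0.5047, 0.1948, 0.2028]
ee_rot: [0.787, -0.617, 0.001, -0.001]
ft_force: [0.1, -0.2, -2.6]
grip_width: 0.107
```

```bash
python3 - <<'E'
from h import *
go((.6133,-.1562,.2),-96.5);p,d,K,T=cam("wrist","wr6")
E
```

```text
t 7.45 pos [0.5047 0.1948 0.2028] yaw_x -76.25 zt [ 0.002  0.    -1.   ] grip 0.107 F [ 0.12 -0.17 -2.61] tq [ 0.12 -0.01 -0.06]
shift [ 0.3667 -0.0221  0.0029] spin 0.3534
```

View pics/wr6.png

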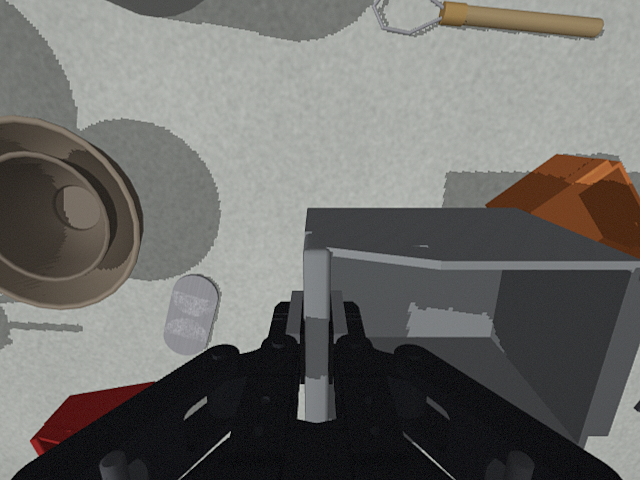

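Request:
send_rows([
  [[0.01,0.0,0],0.02],
  [[0.03,-0.002,0],0.06],
  [[0.06,-0.004,0],0.1],
  [[0.1,-0.006,0],0.15],
  [[0.14,-0.008,0],0.2],
  [[0.18,-0.011,0],0.25],
  [[0.22,-0.013,0],0.3],
  [[0.25,-0.015,0],0.34],
])

```text
clock: 8.5
position: [0.5788, -0.0485, 0.2007]
ee_rot: [-0.669, 0.743, -0.0, -0.0]
ft_force: [-0.5, -0.2, -2.5]
grip_width: 0.101
```

```bash
python3 - <<'E'
from h import *
go((.6133,-.1562,.2),-96.5)
E
```

```text
t 8.50 pos [ 0.5788 -0.0485  0.2007] yaw_x -96.05 zt [-0.001 -0.001 -1.   ] grip 0.101 F [-0.45 -0.21 -2.5 ] tq [ 0.13 -0.    0.01]
shift [ 0.1035 -0.0457  0.0007] spin 0.0079
```

Request:
send_rows([
  [[0.02,-0.008,0],0.002],
  [[0.04,-0.016,0],0.004],
  [[0.06,-0.025,0],0.006],
  [[0.08,-0.034,0],0.008],
  [[0.092,-0.042,0],0.008],
  [[0.1,-0.045,0],0.008],
  [[0.1,-0.045,0],0.008],
  [[0.1,-0.045,0],0.008],
])

```text
clock: 9.5
position: [0.6132, -0.1477, 0.2011]
ee_rot: [-0.668, 0.744, 0.0, 0.0]
ft_force: [0.3, -0.2, -2.3]
grip_width: 0.102
```

```bash
python3 - <<'E'
from h import *
manip.camera("wrist")
o,M=st();p,d,K,T=cam("wrist","wr7"); cam("scene","sc7"); cam("top","tp7");go((.6133,-.1562,.2),-96.5)
ang=np.radians(-6.5);u=np.array([np.cos(ang),np.sin(ang)]);n=np.array([u[1],-u[0]])
print("TCP u,n",o["position"][:2]@u,o["position"][:2]@n)
a=load("scene" if 0 else "sc7")[0][200:440,110:350]; cv2.imwrite("pics/sc7c.png",cv2.resize(a,None,fx=2.5,fy=2.5,interpolation=cv2.INTER_CUBIC)[:,:,::-1])
E
```

```text
t 9.55 pos [ 0.6132 -0.1478  0.2012] yaw_x -96.13 zt [ 0.  0. -1.] grip 0.107 F [ 0.76 -1.14 -2.15] tq [ 0.14 -0.03 -0.03]
t 9.70 pos [ 0.6132 -0.1482  0.2012] yaw_x -96.16 zt [ 0. -0. -1.] grip 0.104 F [-0.6   0.52 -1.06] tq [0.07 0.03 0.04]
shift [ 0.008  -0.0009  0.0012] spin 0.0060
TCP u,n 0.6260059960542197 0.07739528679950511
```

View pics/wr7.png

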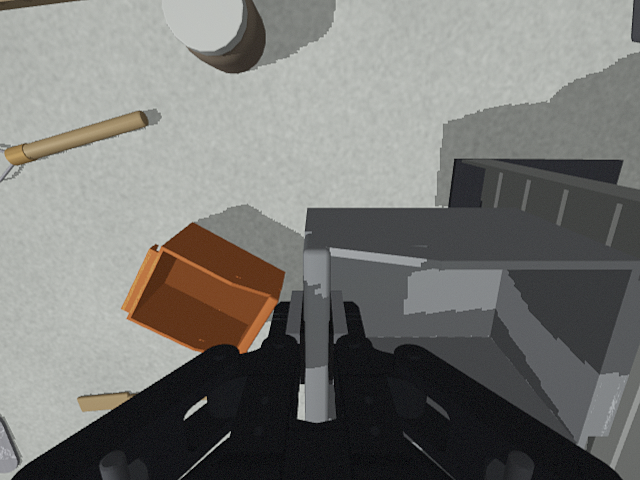

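View pics/sc7c.png

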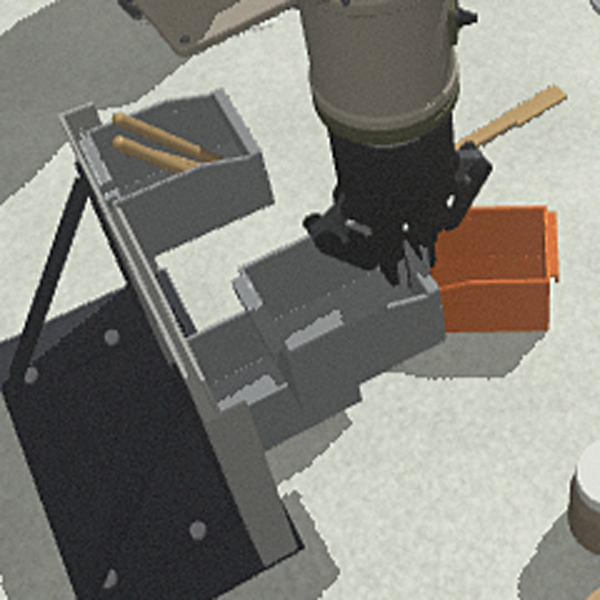

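```bash
python3 - <<'E'
from h import *
p,d,K,T=load("wr7");C=cloud(d,K,T)
ang=np.radians(-6.5);u=np.array([np.cos(ang),np.sin(ang)]);n=np.array([u[1],-u[0]])
U=C[...,:2]@u;N=C[...,:2]@n;Z=C[...,2]
def pt(v,uu): print((uu,v),np.round([1000*U[v,uu],1000*N[v,uu],1000*Z[v,uu]],1))
for q in((250,318),(262,318),(410,318),(265,460),(265,500),(265,550),(265,600),(265,630),(209,320),(209,600),(400,610),(410,605),(420,600),(390,620),(380,625)):pt(*q)
m=(abs(Z-.2315)<.012)&(U<.63)&(N>.13); 
# far side rim top edges
for c in(470,520,570,610):
    col=[(v,round(1000*U[v,c],1),round(1000*N[v,c],1),round(1000*Z[v,c],1)) for v in range(256,275,2)]; print(c,col)
E
```

```text
(318, 250) [664.8  77.3 229.3]
(318, 262) [660.5  77.3 229.9]
(318, 410) [595.5  77.9 231.1]
(460, 265) [663.6 123.5 239.4]
(500, 265) [664.3 135.6 240.9]
(550, 265) [664.8 150.9 241.9]
(600, 265) [664.1 168.7 239.8]
(630, 265) [664.5 177.6 240.6]
(320, 209) [664.9  78.6 168.1]
(600, 209) [663.8 231.7 159. ]
(610, 400) [610.  186.6 240.1]
(605, 410) [605.  186.2 239.9]
(600, 420) [600.3 185.5 240. ]
(620, 390) [614.  189.6 239.6]
(625, 380) [619.1 189.5 240.2]
470 [(256, np.float64(665.6), np.float64(127.7), np.float64(236.3)), (258, np.float64(665.8), np.float64(126.7), np.float64(238.7)), (260, np.float64(665.7), np.float64(126.0), np.float64(240.3)), (262, np.float64(665.7), np.float64(125.3), np.float64(241.9)), (264, np.float64(664.4), np.float64(126.2), np.float64(240.4)), (266, np.float64(663.9), np.float64(126.0), np.float64(240.9)), (268, np.float64(663.2), np.float64(126.1), np.float64(240.9)), (270, np.float64(631.2), np.float64(161.4), np.float64(168.5)), (272, np.float64(630.0), np.float64(161.6), np.float64(168.5)), (274, np.float64(629.0), np.float64(161.5), np.float64
[... 1244 characters left out ...]
.float64(650.3), np.float64(178.7), np.float64(216.1))]
610 [(256, np.float64(666.0), np.float64(174.0), np.float64(236.5)), (258, np.float64(665.7), np.float64(173.3), np.float64(237.5)), (260, np.float64(665.4), np.float64(172.5), np.float64(238.6)), (262, np.float64(665.8), np.float64(170.2), np.float64(241.3)), (264, np.float64(664.4), np.float64(172.0), np.float64(239.5)), (266, np.float64(663.8), np.float64(171.9), np.float64(239.9)), (268, np.float64(663.7), np.float64(170.7), np.float64(241.4)), (270, np.float64(659.6), np.float64(178.4), np.float64(233.3)), (272, np.float64(659.0), np.float64(178.2), np.float64(233.8)), (274, np.float64(658.3), np.float64(178.3), np.float64(233.8))]
```

Request:
send_rows([
  [[0.006,0,0.002],0.001],
  [[0.013,0,0.004],0.002],
  [[0.02,0,0.006],0.003],
  [[0.027,0,0.009],0.004],
  [[0.033,0,0.012],0.005],
  [[0.037,0,0.014],0.005],
  [[0.039,0,0.014],0.005],
  [[0.039,0,0.014],0.005],
])

```text
clock: 10.7
position: [0.6091, -0.1875, 0.1872]
ee_rot: [-0.666, 0.746, -0.0, 0.0]
ft_force: [0.5, -0.7, -2.2]
grip_width: 0.103
```

```bash
cat >> h.py <<'E'
def un():
    o,M=st()
    ang=np.radians(-6.5);u=np.array([np.cos(ang),np.sin(ang)]);n=np.array([u[1],-u[0]])
    print("TCP u,n",np.round([o["position"][:2]@u,o["position"][:2]@n],4),"F u,n",np.round([o["ft_force"][:2]@u,o["ft_force"][:2]@n],2))
E
python3 - <<'E'
from h import *
manip.camera("wrist");un();p,d,K,T=cam("wrist","wr8");un()
cv2.imwrite("pics/wr8c.png",cv2.resize(p[120:480,300:],None,fx=2,fy=1.66,interpolation=cv2.INTER_CUBIC)[:,:,::-1])
C=cloud(d,K,T)
ang=np.radians(-6.5);u=np.array([np.cos(ang),np.sin(ang)]);n=np.array([u[1],-u[0]])
U=C[...,:2]@u;N=C[...,:2]@n;Z=C[...,2]
for v in range(150,480,15): print(v,[tuple(int(round(1000*a[v,c])) for a in(U,N,Z)) for c in range(560,640,13)])
E
```

```text
t 10.75 pos [ 0.6091 -0.1873  0.1872] yaw_x -96.48 zt [ 0. -0. -1.] grip 0.105 F [ 0.09  0.62 -1.37] tq [ 0.05 -0.01  0.02]
TCP u,n [0.6264 0.1172] F u,n [ 0.02 -0.63]
t 10.80 pos [ 0.6091 -0.1872  0.1872] yaw_x -96.47 zt [ 0. -0. -1.] grip 0.106 F [-0.51  0.7  -2.55] tq [ 0.08 -0.04 -0.  ]
TCP u,n [0.6264 0.1171] F u,n [-0.58 -0.64]
150 [(685, 342, 1), (684, 355, -1), (684, 367, -1), (685, 378, 1), (685, 390, 0), (685, 402, 0), (685, 414, 1)]
165 [(671, 341, 6), (671, 353, 6), (672, 365, 6), (671, 383, -1), (671, 393, 1), (671, 407, -1), (671, 419, -1)]
180 [(658, 345, 5), (658, 356, 6), (658, 369, 5), (657, 385, 0), (657, 398, 0), (657, 410, 0), (657, 423, 0)]
195 [(676, 230, 171), (676, 236, 171), (676, 242, 170), (643, 389, 0), (642, 403, -2), (642, 414, 0), (642, 428, -1)]
210 [(674, 216, 193), (676, 216, 199), (676, 220, 200), (676, 225, 201), (676, 231, 199), (676, 234, 201), (676, 240, 200)]
225 [(659, 240, 162), (661, 240, 170), (664, 240, 178), (674, 215, 214), (675, 216, 218), (676, 217, 221), (676, 221, 222)]
240 [(665, 209, 205), (665, 214, 205), (666, 219, 205), (659, 2
[... 1220 characters left out ...]
, 219, 223), (614, 221, 226), (614, 226, 226), (607, 239, 219), (611, 240, 222)]
405 [(596, 218, 214), (601, 219, 219), (607, 218, 226), (608, 222, 226), (608, 227, 226), (601, 240, 220), (605, 240, 224)]
420 [(591, 218, 217), (596, 219, 222), (601, 219, 227), (601, 224, 227), (601, 229, 227), (595, 240, 221), (600, 240, 226)]
435 [(637, 175, 266), (589, 219, 223), (594, 221, 227), (593, 226, 227), (584, 240, 219), (590, 240, 223), (595, 239, 228)]
450 [(638, 171, 271), (637, 175, 270), (567, 239, 211), (572, 240, 215), (579, 239, 221), (584, 239, 226), (589, 240, 229)]
465 [(638, 169, 275), (638, 172, 275), (640, 173, 276), (637, 178, 274), (573, 239, 223), (578, 240, 227), (581, 242, 229)]
```

View pics/wr8c.png

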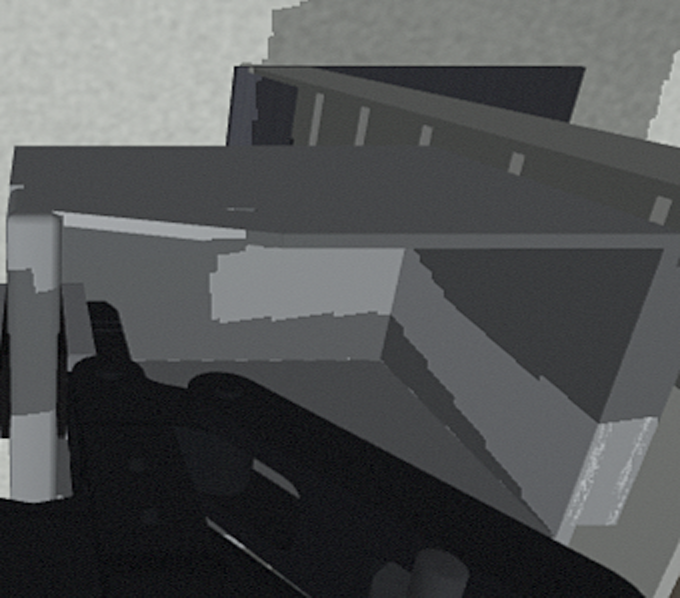

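Request:
send_rows([
  [[0.001,-0.001,0],0],
  [[0.002,-0.002,0],0],
  [[0.003,-0.003,0],0],
  [[0.004,-0.004,0],0],
  [[0.005,-0.0045,0],0],
  [[0.005,-0.005,0],0],
  [[0.005,-0.0055,0],0],
  [[0.005,-0.0055,0],0],
])

```text
clock: 11.8
position: [0.6139, -0.193, 0.1871]
ee_rot: [-0.666, 0.746, -0.0, -0.0]
ft_force: [0.6, 0.4, -2.7]
grip_width: 0.103
```

```bash
python3 - <<'E'
from h import *
un();manip.camera("wrist");un()
E
```

```text
t 11.80 pos [ 0.6139 -0.193   0.1871] yaw_x -96.48 zt [ 0. -0. -1.] grip 0.103 F [ 0.57  0.37 -2.67] tq [ 0.13  0.01 -0.03]
TCP u,n [0.6318 0.1223] F u,n [ 0.52 -0.43]
t 11.85 pos [ 0.6139 -0.193   0.1871] yaw_x -96.48 zt [ 0. -0. -1.] grip 0.102 F [ 0.93 -0.48 -1.74] tq [0.11 0.01 0.01]
TCP u,n [0.6318 0.1223] F u,n [0.98 0.37]
```

Request:
send_rows([
  [[0,-0.0004,0],0],
  [[0,-0.0008,0],0],
  [[0,-0.0012,0],0],
  [[0,-0.0015,0],0],
  [[0,-0.0018,0],0],
  [[0,-0.002,0],0],
  [[0,-0.002,0],0],
  [[0,-0.002,0],0],
])

```text
clock: 12.85
position: [0.6159, -0.1933, 0.1871]
ee_rot: [-0.666, 0.746, -0.0, -0.0]
ft_force: [1.0, -0.3, -2.1]
grip_width: 0.102
```

```bash
python3 - <<'E'
from h import *
un();manip.camera("wrist");un()
E
```

```text
t 12.85 pos [ 0.6159 -0.1933  0.1871] yaw_x -96.49 zt [ 0. -0. -1.] grip 0.102 F [ 0.99 -0.34 -2.08] tq [0.08 0.01 0.  ]
TCP u,n [0.6338 0.1224] F u,n [1.02 0.22]
t 12.90 pos [ 0.6159 -0.1933  0.1871] yaw_x -96.49 zt [ 0. -0. -1.] grip 0.102 F [-0.66  0.12 -1.93] tq [ 0.04 -0.06  0.01]
TCP u,n [0.6338 0.1224] F u,n [-0.67 -0.04]
```

No contact yet (moved the full 2 mm freely). Another careful step.

Request:
send_rows([
  [[0,-0.0002,0],0],
  [[0,-0.0004,0],0],
  [[0,-0.0006,0],0],
  [[0,-0.0008,0],0],
  [[0,-0.001,0],0],
  [[0,-0.0012,0],0],
  [[0,-0.0012,0],0],
  [[0,-0.0012,0],0],
])

```text
clock: 13.9
position: [0.6167, -0.1931, 0.1869]
ee_rot: [-0.666, 0.746, 0.0, -0.0]
ft_force: [-4.5, 2.2, -0.6]
grip_width: 0.104
```

```bash
python3 - <<'E'
from h import *
un();p,d,K,T=cam("wrist","wr9");un()
cv2.imwrite("pics/wr9c.png",cv2.resize(p[150:300,440:],None,fx=4,fy=4,interpolation=cv2.INTER_CUBIC)[:,:,::-1])
C=cloud(d,K,T)
ang=np.radians(-6.5);u=np.array([np.cos(ang),np.sin(ang)]);n=np.array([u[1],-u[0]])
U=C[...,:2]@u;N=C[...,:2]@n;Z=C[...,2]
for c in(520,550,580,610):print(c,[(v,)+tuple(round(1000*float(a[v,c]),1) for a in(U,N,Z)) for v in range(196,270,6)])
E
```

```text
t 13.90 pos [ 0.6167 -0.1931  0.1869] yaw_x -96.49 zt [-0.001  0.    -1.   ] grip 0.104 F [-4.5   2.15 -0.61] tq [ 0.53  0.9  -0.4 ]
TCP u,n [0.6346 0.1221] F u,n [-4.71 -1.63]
t 13.95 pos [ 0.6168 -0.1931  0.1869] yaw_x -96.48 zt [-0.001  0.    -1.   ] grip 0.106 F [-4.23  2.42  0.1 ] tq [ 0.47  0.89 -0.37]
TCP u,n [0.6347 0.122 ] F u,n [-4.48 -1.92]
520 [(196, 675.7, 240.2, 130.3), (202, 675.7, 230.9, 146.9), (208, 675.9, 222.8, 161.3), (214, 675.9, 216.0, 173.5), (220, 673.5, 215.5, 175.1), (226, 673.3, 210.5, 184.1), (232, 673.5, 205.1, 193.8), (238, 673.1, 201.5, 200.3), (244, 673.1, 197.5, 207.5), (250, 673.4, 193.3, 214.9), (256, 673.4, 190.2, 220.5), (262, 672.8, 188.2, 224.3), (268, 671.5, 187.3, 226.4)]
550 [(196, 650.7, 342.7, 6.1), (202, 645.0, 343.8, 6.3), (208, 676.1, 237.1, 162.2), (214, 676.0, 229.8, 173.7), (220, 676.3, 222.1, 185.4), (226, 675.9, 217.4, 193.0), (232, 674.4, 215.5, 196.5), (238, 673.1, 213.2, 200.5), (244, 672.6, 209.7, 206.1), (250, 673.1, 204.6, 213.9), (256, 673.3, 200.4, 220.3), (262, 673.0, 197.7, 224.7), (268, 671.4, 197.2, 226.0)]
580 [(196, 649.5, 375.8, -0.1), (202, 643.5, 377.7, -0.7), (208, 637.6, 378.8, -0.2), (214, 631.6, 380.0, 0.1), (220, 675.9, 236.2, 183.9), (226, 675.8, 229.9, 192.8), (232, 676.0, 223.3, 201.8), (238, 676.2, 217.6, 209.6), (244, 674.8, 216.0, 212.3), (250, 673.0, 215.5, 213.6), (256, 673.3, 210.7, 220.1), (262, 673.1, 207.2, 225.0), (268, 671.6, 206.6, 226.4)]
610 [(196, 649.4, 405.1, -0.5), (202, 643.4, 407.1, -1.0), (208, 637.3, 409.0, -1.4), (214, 631.8, 409.1, 0.4), (220, 625.3, 412.0, -1.1), (226, 676.0, 241.6, 193.5), (232, 676.0, 235.1, 201.5), (238, 676.0, 228.9, 209.2), (244, 676.0, 223.7, 215.7), (250, 675.8, 219.2, 221.2), (256, 675.4, 215.9, 225.6), (262, 674.3, 214.1, 228.1), (268, 671.4, 216.6, 226.0)]
```

View pics/wr9c.png

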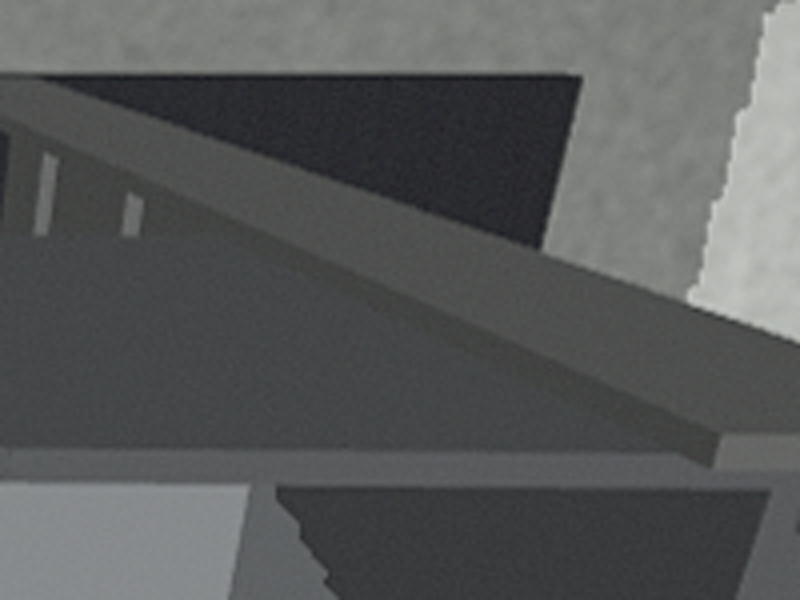

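Request:
send_rows([
  [[0,0.0003,0],0],
  [[0.0004,0.0004,0],0],
  [[0.0008,0.0004,0],0],
  [[0.0012,0.0004,0],0],
  [[0.0016,0.0004,0],0],
  [[0.002,0.0004,0],0],
  [[0.0023,0.0004,0],0],
  [[0.0025,0.0004,0],0],
])

```text
clock: 14.95
position: [0.6163, -0.1959, 0.1869]
ee_rot: [-0.666, 0.746, 0.0, -0.0]
ft_force: [-4.5, 3.2, -1.9]
grip_width: 0.105
```

```bash
python3 - <<'E'
from h import *
un();manip.camera("wrist");un()
E
```

```text
t 14.95 pos [ 0.6163 -0.1959  0.1869] yaw_x -96.49 zt [-0.  0. -1.] grip 0.105 F [-4.54  3.21 -1.91] tq [ 0.67  0.79 -0.31]
TCP u,n [0.6345 0.1248] F u,n [-4.87 -2.67]
t 15.00 pos [ 0.6163 -0.1959  0.187 ] yaw_x -96.49 zt [-0.  0. -1.] grip 0.104 F [-2.77  2.6  -2.09] tq [ 0.71  0.8  -0.26]
TCP u,n [0.6345 0.1249] F u,n [-3.05 -2.27]
```

Request:
send_rows([
  [[0,0.0002,0],0],
  [[0,0.0003,0],0],
  [[0.0001,0.0003,0],0],
  [[0.0002,0.0003,0],0],
  [[0.0003,0.0003,0],0],
  [[0.0004,0.0003,0],0],
  [[0.0004,0.0003,0],0],
  [[0.0004,0.0003,0],0],
])

```text
clock: 16.0
position: [0.6161, -0.1963, 0.1871]
ee_rot: [-0.666, 0.746, -0.0, 0.0]
ft_force: [-3.6, 1.3, -2.3]
grip_width: 0.105
```

```bash
python3 - <<'E'
from h import *
un();manip.camera("wrist");un()
E
```

```text
t 16.00 pos [ 0.6161 -0.1963  0.1871] yaw_x -96.48 zt [ 0. -0. -1.] grip 0.105 F [-3.56  1.27 -2.28] tq [ 0.54  0.62 -0.22]
TCP u,n [0.6344 0.1252] F u,n [-3.68 -0.86]
t 16.05 pos [ 0.6161 -0.1962  0.1871] yaw_x -96.49 zt [ 0. -0. -1.] grip 0.103 F [-3.11  2.01 -1.92] tq [ 0.5   0.6  -0.24]
TCP u,n [0.6344 0.1252] F u,n [-3.32 -1.65]
```

Request:
send_rows([
  [[0.0001,0.0001,0],0],
  [[0.0002,0.0002,0],0],
  [[0.0003,0.0002,0],0],
  [[0.0004,0.0002,0],0],
  [[0.0005,0.0002,0],0],
  [[0.0006,0.0002,0],0],
  [[0.0006,0.0002,0],0],
  [[0.0006,0.0002,0],0],
])

```text
clock: 17.05
position: [0.6158, -0.1969, 0.1871]
ee_rot: [-0.666, 0.746, -0.0, 0.0]
ft_force: [-1.7, 0.9, -2.5]
grip_width: 0.105
```

```bash
python3 - <<'E'
from h import *
un();manip.camera("wrist");un()
E
```

```text
t 17.05 pos [ 0.6158 -0.1969  0.1871] yaw_x -96.49 zt [ 0. -0. -1.] grip 0.105 F [-1.68  0.89 -2.49] tq [ 0.32  0.32 -0.17]
TCP u,n [0.6342 0.1259] F u,n [-1.77 -0.7 ]
t 17.10 pos [ 0.6159 -0.1969  0.1871] yaw_x -96.49 zt [ 0. -0. -1.] grip 0.105 F [-1.49  1.56 -1.53] tq [ 0.33  0.32 -0.18]
TCP u,n [0.6342 0.1259] F u,n [-1.66 -1.38]
```

No back contact yet; keep going.

Request:
send_rows([
  [[0.0001,0,0],0],
  [[0.0002,0,0],0],
  [[0.0003,0,0],0],
  [[0.0004,0,0],0],
  [[0.0005,0,0],0],
  [[0.0006,0,0],0],
  [[0.0006,0,0],0],
  [[0.0006,0,0],0],
])

```text
clock: 18.1
position: [0.6158, -0.1969, 0.1871]
ee_rot: [-0.666, 0.746, 0.0, 0.0]
ft_force: [-2.3, 5.2, -1.5]
grip_width: 0.108
```

```bash
python3 - <<'E'
from h import *
un();manip.camera("wrist");un()
E
```

```text
t 18.10 pos [ 0.6158 -0.1969  0.1871] yaw_x -96.46 zt [ 0.  0. -1.] grip 0.108 F [-2.35  5.16 -1.55] tq [ 0.85  0.44 -0.16]
TCP u,n [0.6341 0.1259] F u,n [-2.92 -4.86]
t 18.15 pos [ 0.6158 -0.1969  0.1871] yaw_x -96.46 zt [-0.  0. -1.] grip 0.102 F [-2.55  4.75 -0.88] tq [ 0.93  0.49 -0.1 ]
TCP u,n [0.6341 0.126 ] F u,n [-3.07 -4.43]
```

Request:
send_rows([
  [[-0.0003,0.0001,0.0],0],
  [[-0.0003,0.0001,0.0005],0],
  [[-0.0003,0.0001,0.001],0],
  [[-0.0003,0.0001,0.002],0],
  [[-0.0003,0.0001,0.003],0],
  [[-0.0003,0.0001,0.004],0],
  [[-0.0003,0.0001,0.005],0],
  [[-0.0003,0.0001,0.0055],0],
])

```text
clock: 19.15
position: [0.6159, -0.1968, 0.1822]
ee_rot: [-0.666, 0.746, -0.0, 0.0]
ft_force: [-3.2, 6.5, 2.1]
grip_width: 0.105
```

```bash
python3 - <<'E'
from h import *
un();manip.camera("wrist");un()
E
```

```text
t 19.15 pos [ 0.6159 -0.1968  0.1822] yaw_x -96.47 zt [ 0.001 -0.    -1.   ] grip 0.105 F [-3.25  6.52  2.07] tq [ 0.87  0.69 -0.22]
TCP u,n [0.6343 0.1258] F u,n [-3.96 -6.11]
t 19.20 pos [ 0.6159 -0.1968  0.1821] yaw_x -96.47 zt [ 0.001 -0.    -1.   ] grip 0.109 F [-2.44  5.6   1.51] tq [ 0.83  0.56 -0.15]
TCP u,n [0.6342 0.1258] F u,n [-3.06 -5.29]
```

Request:
send_rows([
  [[-0.0002,0.0002,0.0],0],
  [[-0.0004,0.0002,0.0],0],
  [[-0.0004,0.0002,0.0003],0],
  [[-0.0004,0.0002,0.0006],0],
  [[-0.0004,0.0002,0.0009],0],
  [[-0.0004,0.0002,0.0012],0],
  [[-0.0004,0.0002,0.0014],0],
  [[-0.0004,0.0002,0.0014],0],
])

```text
clock: 20.2
position: [0.6155, -0.1969, 0.1801]
ee_rot: [-0.666, 0.746, -0.0, -0.0]
ft_force: [1.2, 0.6, -2.4]
grip_width: 0.102
```

```bash
python3 - <<'E'
from h import *
un();manip.camera("wrist");un()
E
```

```text
t 20.20 pos [ 0.6155 -0.1969  0.1801] yaw_x -96.50 zt [-0. -0. -1.] grip 0.102 F [ 1.18  0.61 -2.37] tq [ 0.25 -0.04 -0.05]
TCP u,n [0.6338 0.126 ] F u,n [ 1.1  -0.74]
t 20.25 pos [ 0.6155 -0.197   0.1801] yaw_x -96.50 zt [-0. -0. -1.] grip 0.106 F [-0.13  0.87 -2.12] tq [ 0.19 -0.14  0.04]
TCP u,n [0.6338 0.126 ] F u,n [-0.22 -0.85]
```

Request:
send_rows([
  [[0,-0.0001,0.0005],0],
  [[0,-0.0002,0.001],0],
  [[0,-0.0002,0.0016],0],
  [[0,-0.0002,0.0022],0],
  [[0,-0.0002,0.0028],0],
  [[0,-0.0002,0.0034],0],
  [[0,-0.0002,0.004],0],
  [[0,-0.0002,0.0042],0],
])

```text
clock: 21.25
position: [0.6157, -0.1967, 0.1759]
ee_rot: [-0.666, 0.746, 0.0, -0.0]
ft_force: [-1.0, -0.5, -1.4]
grip_width: 0.105
```

```bash
python3 - <<'E'
from h import *
un();manip.camera("wrist");un()
E
```

```text
t 21.25 pos [ 0.6157 -0.1967  0.1759] yaw_x -96.49 zt [-0. -0. -1.] grip 0.105 F [-1.05 -0.49 -1.37] tq [ 0.05  0.16 -0.13]
TCP u,n [0.634  0.1257] F u,n [-0.99  0.61]
t 21.30 pos [ 0.6157 -0.1967  0.1759] yaw_x -96.49 zt [-0. -0. -1.] grip 0.105 F [-0.67  0.23 -1.94] tq [ 0.08  0.08 -0.07]
TCP u,n [0.634  0.1257] F u,n [-0.69 -0.15]
```

Request:
send_rows([
  [[0,-0.0001,0.0003],0],
  [[0,-0.0001,0.0006],0],
  [[0,-0.0001,0.0009],0],
  [[0,-0.0001,0.0012],0],
  [[0,-0.0001,0.0014],0],
  [[0,-0.0001,0.0016],0],
  [[0,-0.0001,0.0018],0],
  [[0,-0.0001,0.0018],0],
])

```text
clock: 22.3
position: [0.6158, -0.1967, 0.1741]
ee_rot: [-0.666, 0.746, -0.0, -0.0]
ft_force: [-2.7, 0.6, -1.4]
grip_width: 0.104
```

```bash
python3 - <<'E'
from h import *
un();manip.camera("wrist");un()
E
```

```text
t 22.30 pos [ 0.6158 -0.1967  0.1741] yaw_x -96.49 zt [ 0. -0. -1.] grip 0.104 F [-2.71  0.59 -1.45] tq [ 0.06  0.27 -0.07]
TCP u,n [0.6341 0.1257] F u,n [-2.76 -0.28]
t 22.35 pos [ 0.6158 -0.1967  0.1741] yaw_x -96.49 zt [-0. -0. -1.] grip 0.103 F [-1.69  0.29 -1.15] tq [ 0.06  0.25 -0.14]
TCP u,n [0.6341 0.1257] F u,n [-1.71 -0.1 ]
```

Request:
send_rows([
  [[0,0,0.0002],0],
  [[0,0,0.0004],0],
  [[0,0,0.0006],0],
  [[0,0,0.0008],0],
  [[0,0,0.001],0],
  [[0,0,0.001],0],
  [[0,0,0.001],0],
  [[0,0,0.001],0],
])

```text
clock: 23.35
position: [0.6158, -0.1968, 0.1732]
ee_rot: [-0.666, 0.746, -0.0, 0.0]
ft_force: [-1.8, 0.2, -1.4]
grip_width: 0.108
```

```bash
python3 - <<'E'
from h import *
un();manip.camera("wrist");un()
E
```

```text
t 23.35 pos [ 0.6158 -0.1968  0.1732] yaw_x -96.49 zt [ 0. -0. -1.] grip 0.108 F [-1.8   0.16 -1.42] tq [ 0.07  0.27 -0.16]
TCP u,n [0.6341 0.1258] F u,n [-1.8   0.05]
t 23.40 pos [ 0.6158 -0.1967  0.1732] yaw_x -96.48 zt [ 0. -0. -1.] grip 0.105 F [-0.89  0.01 -2.  ] tq [ 0.06  0.28 -0.15]
TCP u,n [0.6341 0.1257] F u,n [-0.89  0.09]
```

Request:
send_rows([
  [[0,0,0.0002],0],
  [[0,0,0.0004],0],
  [[0,0,0.0006],0],
  [[0,0,0.0008],0],
  [[0,0,0.001],0],
  [[0,0,0.001],0],
  [[0,0,0.001],0],
  [[0,0,0.001],0],
])

```text
clock: 24.4
position: [0.6159, -0.1967, 0.1723]
ee_rot: [-0.666, 0.746, -0.0, 0.0]
ft_force: [-3.4, 1.2, 4.6]
grip_width: 0.103
```

```bash
python3 - <<'E'
from h import *
un();p,d,K,T=cam("wrist","wr10");un()
C=cloud(d,K,T)
ang=np.radians(-6.5);u=np.array([np.cos(ang),np.sin(ang)]);n=np.array([u[1],-u[0]])
U=C[...,:2]@u;N=C[...,:2]@n;Z=C[...,2]
for v in(255,265,290,320,350,380,410): print(v,[tuple(round(1000*float(a[v,c]),1) for a in(U,N,Z)) for c in (318,450,500,550,590,600,610,620,630)])
E
```

```text
t 24.40 pos [ 0.6159 -0.1967  0.1723] yaw_x -96.48 zt [ 0. -0. -1.] grip 0.103 F [-3.37  1.22  4.57] tq [-0.19  0.55 -0.18]
TCP u,n [0.6342 0.1257] F u,n [-3.48 -0.84]
t 24.45 pos [ 0.6159 -0.1967  0.1723] yaw_x -96.48 zt [ 0. -0. -1.] grip 0.104 F [-3.39  0.86  5.58] tq [-0.2   0.54 -0.15]
TCP u,n [0.6342 0.1257] F u,n [-3.47 -0.47]
255 [(671.7, 125.8, 202.1), (673.2, 170.3, 205.8), (673.4, 186.9, 206.3), (673.2, 204.0, 205.7), (674.0, 215.7, 207.9), (675.2, 216.2, 211.1), (676.0, 217.7, 213.0), (676.0, 220.7, 213.1), (676.2, 223.3, 213.6)]
265 [(668.0, 125.9, 202.2), (672.3, 168.0, 212.4), (672.0, 184.4, 211.6), (672.6, 199.4, 213.2), (672.6, 212.2, 213.0), (672.7, 215.2, 213.3), (674.1, 215.1, 216.7), (675.5, 215.1, 220.0), (676.0, 216.9, 221.2)]
290 [(657.6, 125.9, 200.9), (627.1, 199.9, 140.6), (627.4, 227.5, 141.1), (646.4, 227.2, 178.6), (656.6, 226.9, 198.8), (658.1, 228.0, 201.7), (660.5, 227.1, 206.5), (662.4, 226.9, 210.3), (663.7, 227.5, 212.9)]
320 [(645.9, 125.9, 202.2), (607.7, 202.5, 140.1), (612.0, 227.2, 147.0), (634.3, 226.8, 183.3), (645.5, 227.7, 201.5), (648.7, 226.6, 206.6), (650.9, 226.7, 210.2), (652.6, 227.4, 212.9), (652.5, 230.9, 212.8)]
350 [(633.3, 125.9, 203.0), (596.4, 199.3, 152.5), (595.9, 227.4, 151.9), (621.0, 227.8, 186.2), (635.0, 227.6, 205.2), (638.5, 226.6, 210.0), (640.4, 227.5, 212.6), (640.5, 230.9, 212.8), (640.5, 234.4, 212.7)]
380 [(619.0, 126.0, 202.6), (646.0, 163.3, 234.1), (596.3, 215.2, 176.0), (609.2, 227.2, 191.1), (624.7, 227.1, 209.2), (627.8, 227.2, 212.8), (627.4, 231.3, 212.3), (628.3, 233.8, 213.3), (627.0, 239.1, 211.8)]
410 [(603.1, 126.0, 201.6), (641.7, 161.4, 240.6), (645.8, 172.2, 244.7), (596.5, 227.4, 194.9), (613.9, 227.4, 212.5), (613.9, 231.1, 212.5), (614.1, 234.6, 212.7), (612.5, 240.1, 211.1), (615.6, 240.4, 214.1)]
```

View pics/wr10.png

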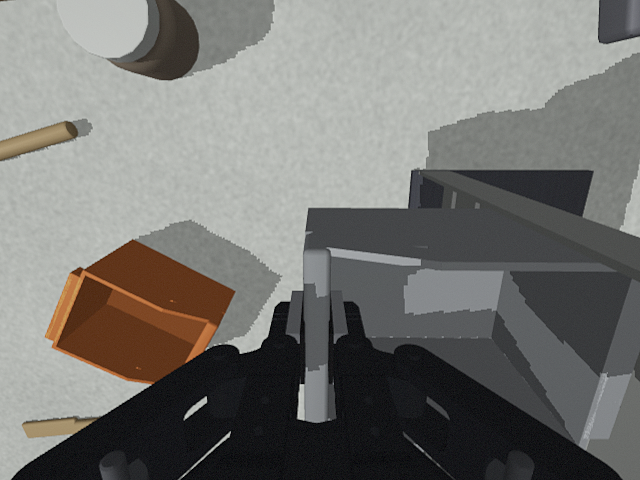

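Request:
send_rows([
  [[0,0,-0.0001],0],
  [[0,0.0001,-0.0002],0],
  [[0,0.0001,-0.0003],0],
  [[0,0.0001,-0.0004],0],
  [[0,0.0001,-0.0004],0],
  [[0,0.0001,-0.0004],0],
  [[0,0.0001,-0.0004],0],
  [[0,0.0001,-0.0004],0],
], force=20)

```text
clock: 25.45
position: [0.6157, -0.1966, 0.1725]
ee_rot: [-0.666, 0.746, 0.0, -0.0]
ft_force: [-0.0, -0.2, 1.7]
grip_width: 0.1
```

```bash
python3 - <<'E'
from h import *
un();manip.camera("wrist");un()
E
```

```text
t 25.45 pos [ 0.6157 -0.1966  0.1725] yaw_x -96.48 zt [-0.  0. -1.] grip 0.100 F [-0.02 -0.22  1.66] tq [-0.12  0.06 -0.08]
TCP u,n [0.634  0.1257] F u,n [0.   0.22]
t 25.50 pos [ 0.6157 -0.1967  0.1725] yaw_x -96.48 zt [ 0. -0. -1.] grip 0.103 F [-0.24  0.65  1.13] tq [-0.07  0.1  -0.07]
TCP u,n [0.634  0.1257] F u,n [-0.31 -0.62]
```

Request:
send_rows([
  [[0,0,0],0],
  [[0,0,0],0],
  [[0,0,0],0],
  [[0,0,0],0],
  [[0,0,0],0],
  [[0,0,0],0],
  [[0,0,0],0],
  [[0,0,0],0],
], hand=0.35)

```text
clock: 26.5
position: [0.6157, -0.1967, 0.1726]
ee_rot: [-0.666, 0.746, -0.0, -0.0]
ft_force: [-0.1, -0.8, 0.3]
grip_width: 0.354
```

```bash
python3 - <<'E'
from h import *
un();p,d,K,T=cam("wrist","wr11");un()
C=cloud(d,K,T)
ang=np.radians(-6.5);u=np.array([np.cos(ang),np.sin(ang)]);n=np.array([u[1],-u[0]])
U=C[...,:2]@u;N=C[...,:2]@n;Z=C[...,2]
for v in(255,265,290,350,380,410): print(v,[tuple(round(1000*float(a[v,c]),1) for a in(U,N,Z)) for c in (318,450,500,550,590,600,610,620,630)])
E
```

```text
t 26.50 pos [ 0.6157 -0.1967  0.1726] yaw_x -96.49 zt [ 0. -0. -1.] grip 0.354 F [-0.15 -0.78  0.28] tq [-0.03  0.06 -0.02]
TCP u,n [0.634  0.1257] F u,n [-0.06  0.79]
t 26.55 pos [ 0.6157 -0.1967  0.1726] yaw_x -96.48 zt [ 0. -0. -1.] grip 0.349 F [-0.28  0.77  0.46] tq [ 0.04 -0.    0.02]
TCP u,n [0.634  0.1257] F u,n [-0.37 -0.73]
255 [(670.3, 125.9, 199.1), (673.7, 169.5, 207.9), (673.3, 186.8, 206.7), (672.3, 205.3, 204.3), (674.3, 214.6, 209.4), (675.4, 215.3, 212.3), (676.3, 216.6, 214.4), (676.4, 219.3, 214.8), (676.0, 223.5, 213.7)]
265 [(665.8, 125.9, 197.5), (671.0, 169.1, 210.0), (671.6, 184.7, 211.3), (671.7, 200.8, 211.5), (672.1, 212.8, 212.5), (671.7, 216.8, 211.7), (674.0, 215.0, 217.1), (674.9, 216.1, 219.2), (675.6, 217.5, 220.8)]
290 [(656.4, 125.9, 199.1), (626.2, 200.6, 139.3), (627.2, 227.5, 141.3), (646.5, 226.8, 179.4), (657.2, 225.5, 200.6), (659.3, 225.4, 204.8), (660.5, 226.8, 207.0), (663.2, 225.1, 212.4), (663.3, 228.1, 212.6)]
350 [(629.8, 126.0, 198.7), (647.8, 167.1, 223.1), (595.3, 227.7, 151.6), (622.2, 226.3, 188.2), (636.0, 226.0, 207.1), (638.9, 225.9, 211.0), (640.4, 227.3, 213.1), (640.2, 231.2, 212.7), (640.1, 234.7, 212.7)]
380 [(614.7, 126.0, 198.1), (645.1, 163.7, 233.4), (595.2, 215.9, 175.2), (609.1, 227.1, 191.4), (625.3, 226.3, 210.3), (627.2, 227.8, 212.5), (627.5, 231.0, 212.9), (627.7, 234.4, 213.0), (626.6, 239.4, 211.8)]
410 [(600.3, 126.0, 199.3), (629.9, 167.2, 229.1), (645.2, 172.5, 244.5), (598.1, 225.9, 197.0), (613.4, 227.7, 212.4), (613.8, 231.0, 212.8), (613.5, 235.1, 212.5), (611.9, 240.6, 210.8), (616.2, 239.5, 215.2)]
```

View pics/wr11.png

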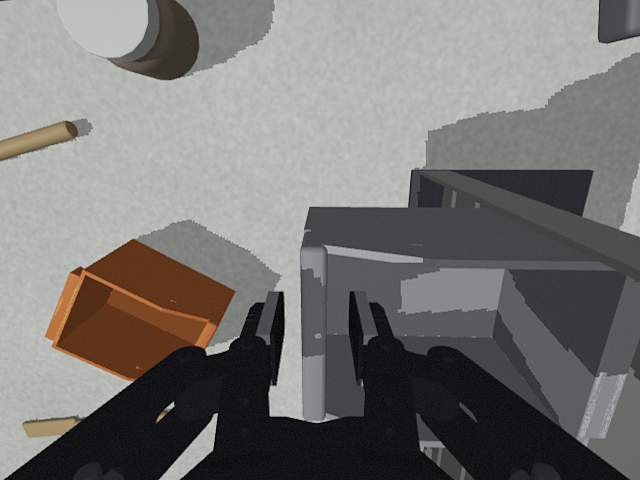

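Request:
send_rows([
  [[0,0,-0.004],0],
  [[0,0,-0.012],0],
  [[0,0,-0.025],0],
  [[0,0,-0.045],0],
  [[0,0,-0.07],0],
  [[0,0,-0.1],0],
  [[0,0,-0.13],0],
  [[0,0,-0.15],0],
])

```text
clock: 27.55
position: [0.616, -0.1967, 0.3259]
ee_rot: [-0.666, 0.746, -0.001, 0.001]
ft_force: [0.2, 0.2, -0.0]
grip_width: 0.351
```

Request:
send_rows([
  [[-0.01,0.02,-0.01],0],
  [[-0.02,0.04,-0.03],0],
  [[-0.03,0.06,-0.05],0],
  [[-0.04,0.08,-0.06],0],
  [[-0.05,0.09,-0.07],0],
  [[-0.05,0.09,-0.07],0],
  [[-0.05,0.09,-0.07],0],
  [[-0.05,0.09,-0.07],0],
])

```text
clock: 28.55
position: [0.5321, -0.1373, 0.3917]
ee_rot: [-0.666, 0.746, 0.001, -0.0]
ft_force: [0.3, -0.6, 0.2]
grip_width: 0.348
```

```bash
python3 - <<'E'
from h import *
un();p,d,K,T=cam("wrist","wr12");cam("scene","sc12");cam("top","tp12");un()
C=cloud(d,K,T)
ang=np.radians(-6.5);u=np.array([np.cos(ang),np.sin(ang)]);n=np.array([u[1],-u[0]])
U=C[...,:2]@u;N=C[...,:2]@n;Z=C[...,2]
for nm,a,b in(("new",.593,.673),("fixed",.386,.466)):
    m=(U>a+.004)&(U<b-.004)&(N>.119)&(N<.132)&(Z>.19)&(Z<.21); print(nm,"bead Z",np.percentile(Z[m],[5,50,95]),"N",np.percentile(N[m],[2,50,98]),m.sum())
    m2=(U>a+.01)&(U<b-.01)&(N>.227)&(N<.238)&(Z>.2112)&(Z<.22); print(" back top Z",np.median(Z[m2]),"N",np.percentile(N[m2],[2,50,98]),m2.sum())
    for lo,hi in((a-.004,a+.006),(b-.006,b+.002)):
        m3=(U>lo)&(U<hi)&(N>.13)&(N<.214)&(Z>.18)&(Z<.217)
        if m3.sum()>20: print(" side",m3.sum(),"U",np.percentile(U[m3],[2,50,98]), "top U near rim at n .16-.21",)
p=load("sc12")[0]
a=p[200:440,90:330]; cv2.imwrite("pics/sc12c.png",cv2.resize(a,None,fx=2.5,fy=2.5,interpolation=cv2.INTER_CUBIC)[:,:,::-1])
E
```

```text
t 28.55 pos [ 0.5321 -0.1373  0.3917] yaw_x -96.51 zt [-0.001  0.    -1.   ] grip 0.348 F [ 0.34 -0.58  0.17] tq [ 0.    0.   -0.04]
TCP u,n [0.5442 0.0762] F u,n [0.41 0.54]
t 28.70 pos [ 0.5321 -0.1371  0.392 ] yaw_x -96.50 zt [-0.001  0.    -1.   ] grip 0.352 F [0.3  0.38 0.38] tq [ 0.04  0.06 -0.03]
TCP u,n [0.5442 0.076 ] F u,n [ 0.26 -0.42]
new bead Z [0.19554295 0.19879608 0.20012453] N [0.11935619 0.1236886  0.12902315] 975
 back top Z 0.2127719758697894 N [0.22718704 0.23174225 0.23640787] 790
 side 525 U [0.59304331 0.5953064  0.5958602 ] top U near rim at n .16-.21
 side 822 U [0.6695967  0.66992883 0.67269621] top U near rim at n .16-.21
fixed bead Z [0.19173924 0.20210339 0.20374099] N [0.12017506 0.12438272 0.13000503] 73
 back top Z 0.21274027644686783 N [0.22726487 0.23286131 0.23770135] 449
 side 448 U [0.38682369 0.38867655 0.38962703] top U near rim at n .16-.21
 side 1150 U [0.46326519 0.46564314 0.46633652] top U near rim at n .16-.21
```

View pics/wr12.png

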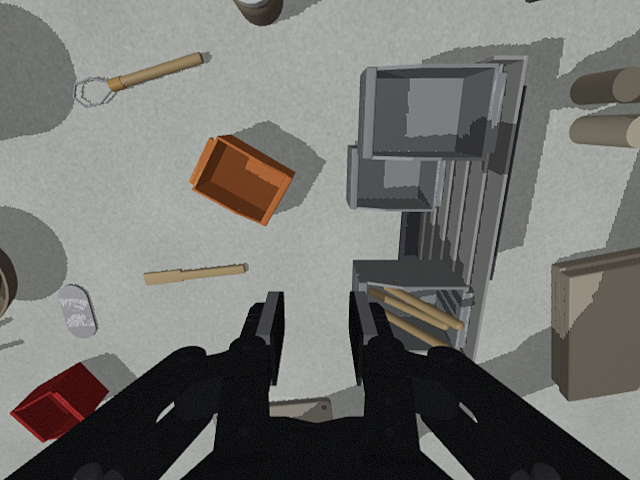

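View pics/sc12c.png

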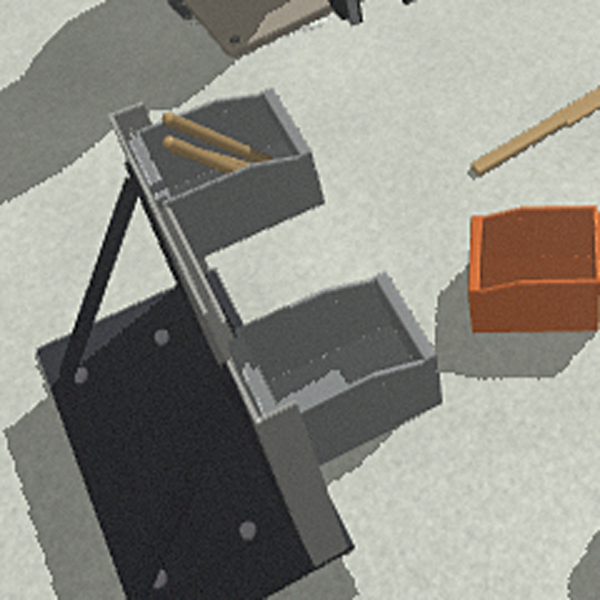

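```bash
python3 - <<'E'
from h import *
un(); print(manip.hand_in())
E
```

```text
t 28.70 pos [ 0.5321 -0.1371  0.392 ] yaw_x -96.50 zt [-0.001  0.    -1.   ] grip 0.352 F [0.3  0.38 0.38] tq [ 0.04  0.06 -0.03]
TCP u,n [0.5442 0.076 ] F u,n [ 0.26 -0.42]
the job is handed in; nothing more can be done
None
```

The grey bin now hangs by its back lip on the topmost louvre, with its side against the far cheek. I handed the job in at about 29 s. The one check that came out imperfect is level: once I let go, the front dropped and it now hangs about 2° nose-down.

**How it went:** I pinched the bin by its front bead and felt it up to the cheek, then to the louvres, at about 5 N each. I then lowered the lip behind the louvre until the louvre carried the weight, eased off the load and opened the fingers. The highest bin-rack force I read was about 7 N, against the 40 N limit. Forces were read only between moves, not continuously.

**Last checks (wrist camera):**
- **Height:** the back rim is at 212.8 mm, the same as the bin of wooden tools, so the lip is fully down on the louvre.
- **Cheek:** the bin's side is within about 1 mm of the cheek. I eased the pressure off just before letting go, so contact is light at most.
- **Level:** the front bead sits at about 199 mm, where 202–203 mm would be level. It read level until I released it. I put the drop down to the 1.7 mm of play between the lip slot and the louvre, and did not try to correct it.
- **Other items:** the final pictures showed nothing else disturbed, and the robot was clear of everything. I did not measure each object's position again.

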